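# Clear a guarded bench fixture, fit its cover plate and latch the door

## Task

Pull the fixture's door through its roller catch and swing it wide open (about 70 degrees or more), then with the brush sweep every piece of scrap off the bed into the chip tray in front, touching scrap with nothing but the brush. Stand the brush back upright on its mat; once the bed is clear, lower the cover plate level over both locating pins until it lies flat on the bed, then push the door shut until the catch snaps. Leave the things lying around on the bench where they are.

Things in the scene. Friction and masses are not known exactly. Their poses are not given: they have to be found in the camera images.
- guard: fixed grey guarded fixture. Origin on the bench under the centre of its bed; x to its rear, y to its left, z up. In mm: flat bed at z 45, x -72 to 75, y -77 to 77, open above; 6 mm walls left, right and rear, tops at z 110; doorway in front at x -75. Its small catch post ends at y -104, the door's top is at z 110
- bed_centre (a point): centre of the bed's top surface, axes as the guard's. Two fixed upright locating pins stand on the bed 62 mm either side of it along y: 8 mm diameter, 14 mm tall, tops tapered above 9 mm
- chip_tray (a point): centre of the floor of the open steel chip tray fixed to the guard, in front of the doorway and lower; inside 98 (x) by 192 (y) mm, floor 4 mm and rim 32 mm above the bench. Scrap pushed over the bed's front edge (72 mm before bed_centre) falls in. The door swings above it
- door (a joint): door angle in rad: 0 shut, to 1.9 open. Upright hinge at the doorway's left; the free end swings out to the robot, then left. Panel 7 mm thick, 172 long, 50 to 110 mm above the bench. A sprung roller catch holds it shut: opening takes 5 to 10 N at the handle, and closing the last 0.07 rad a push of about 10 N there until it snaps home to 0. Elsewhere it stays where left
- door_hinge (a point): point on the door's upright hinge axis, 80 mm above the bench
- door_handle (a point): top of the handle, 102 mm above the bench: an upright round steel post, 12 mm diameter, 38 mm out from the door's mid plane and 100 mm from the hinge measured along the door. Free top; an arm joins it to the door 32 mm below this point. Pinched from above it turns freely between fingers. Axes turn with the door: x inwards, y to the hinge
- cover_plate: loose aluminium cover plate, 104 (x) by 144 (y) by 8 mm, about 0.3 kg, two through holes of 10 mm at y -62 and +62 to fit the pins, either way round. Origin: centre of the underside, z up. On top a black upright grip bar, 44 mm in x, 14 in y, rising to 58 above the underside. Starts flat on the bench
- plate_grip (a point): in the middle of the plate's grip bar, 45 mm above the plate's underside
- brush: small upright block brush, about 0.16 kg: foot of stiff bristles and wood 34 (x) by 48 (y) mm, 42 high (treat as solid); above it an upright wooden handle 24 (x) by 18 (y) mm up to 114 high. Origin: centre of the underside of the bristles, z up. Starts standing on its mat
- brush_grip (a point): in the brush handle, on its axis, 94 mm above the underside of the bristles
- brush_mat: fixed flat black rubber mat where the brush belongs, 120x100 mm, 3 thick; origin at the centre of its underside on the bench
- pliers: needle-nose pliers with red grips lying on the bench, to be left alone
- flux_tin: round tin with green lid, 49 mm, to be left alone
- toy_motor: small motor, 20x42 mm, to be left alone
- scrap_a: block offcut of aluminium bar, 20x16 mm, 14 high, about 20 g; origin: centre of its underside. Lies on the bed at the start; may be absent
- scrap_b: offcut of aluminium angle, 22x18 mm, 16 high, legs 5 thick, about 20 g; origin: centre of its underside. Lies on the bed at the start; may be absent
- scrap_c: steel slug, a disc of 20 mm diameter, 14 high, about 20 g; origin: centre of its underside. Lies on the bed at the start; may be absent
- scrap_d: wooden block offcut, 22x14 mm, 18 high, about 20 g; origin: centre of its underside. Lies on the bed at the start; may be absent
- scrap_e: square steel offcut, 17x17 mm, 12 high, about 20 g; origin: centre of its underside. Lies on the bed at the start; may be absent

How it is judged:
By the outcome, as a careful person would: the job done as asked, in the order asked, and still so for the second after the job is handed in, with the robot touching nothing.
Of scrap_a, scrap_b, scrap_c, scrap_d, scrap_e only 3 to 5 are there at a start; the rules pass over those that are not, and their reading is None.
At some moment in a run one of cover_plate, brush may be knocked a few centimetres aside while the robot is not near it.
Once in a run the grip may slacken for a moment while it holds something.
It also fails if it takes over 210 s, if anything falls off the work surface, if the arm or the gripper's body presses on something with over 40 N, if the wrist force passes 120 N, or if a joint passes its speed limit or range.

## Robot

A 7-joint arm with a two-finger parallel gripper is mounted at the origin on a cart in front of the work surface, level with it; the furniture and walls round the work are solid. World frame = base frame: x ahead of the robot, y to its left, z up, the work surface at z = 0. Lengths are in m, angles in rad, forces in N, time in s.
With the tool pointing down it reaches from about 0.4 to 0.9 m from the base axis. Payload 5.6 kg.
Tool frame: the origin (TCP) lies midway between the tips of the shut fingers; the grasp point (between the pads) lies 19 mm behind it; z points along the fingers, y is the line along which they close (so a half turn about z gives the same grasp; the last joint's range is limited). The gripper opens to 92 mm and grips with 3 to 60 N. Pads are 20 mm wide; open, the fingers measure 128 mm over their backs; the gripper's body (75 mm by 189 mm) begins 69 mm behind the grasp point.
Start: joints at [1.196, 0.468, -0.012, 1.603, 0.006, 1.071, -0.056], TCP at [0.212, -0.615, 0.215] pointing down, gripper open.
Joint ranges: [-2.53, 2.53], [-0.31, 2.02], [-1.57, 1.55], [0.28, 2.44], [-1.29, 4.43], [0.15, 1.84], [-2.92, 2.92]. Speed limits (rad/s): [2.57, 2.57, 3.14, 3.14, 3.14, 3.14, 3.14].

## Interface

Orientations are given as a unit quaternion [w, x, y, z].
In Python, from rig import state, grab_frame, camera_model, close_job gives the robot as it stands.
- The arm moves only by the tool arm_command, never from a script. Its argument "rows" is text: rows parted by semicolons, each of 7 numbers parted by spaces: the shift along the tool's x, y, z in m, then the turn, a rotation vector about the tool's x, y, z in degrees, then the finger opening in m, from 0 to 0.0919. A call has 1 to 10 rows; each row shifts and turns the commanded pose from where the row before left it, along the tool's axes as they then stand; what a row does not reach is not made up. A row lasts 1/12 s, in which the tool goes at most 41.7 mm and 7.16 degrees, less where a joint would pass 70% of its speed; a pose out of reach is approached as far as the arm can. A call with a gripper value outside its range is refused whole. The fingers move at their own pace and stop on an object; the grip force is fixed at half the most. Time passes only in rows, so rows that do not move let the fingers close. It gives the time, the measured TCP pose, the force, the opening and the grip force at its end, in the units of the state.
- state(): the state, without advancing time (a new reading comes with each control period).
- grab_frame(name): name is "scene" or "top" or "wrist"; returns the picture (384x512x3 uint8, blue, green, red); there is no depth.
- camera_model(name): a dict with "intrinsics" (3x3 intrinsics, pixels), "k1" (the pictures are not rectified: a ray, as slopes to the right and down, at radius r is drawn at 1 + k1 r^2 times it, then the intrinsics apply), "R" (3x3) and "t" (3): a world point X has camera coordinates R X + t; the wrist camera has in their place "mount" (4x4, takes a point from camera to tool coordinates, whose origin is the TCP and whose axes are the flange's). Camera axes: x right, y down, z forward; pixel columns grow to the right and rows downward; lengths in m; the calibration is good to about 2 mm. A picture is of the moment at which its call begins: read the wrist's pose just before it. camera_model takes no time and is no camera call.
- close_job(): hands the job in; it is judged then, once.
The state is a dict: "clock": time; "qpos": joint angles; "dq": joint speeds; "tau": joint torques, N m; "position": TCP position; "tcp_rot": TCP orientation; "contact_force": force on the tool from outside, world axes, zero at the start; "torque": the same for the moment, N m; "grip_width": finger opening in m; "grasp_force": force on a finger pad.
Only numpy, scipy, OpenCV 4.12 (cv2) and the standard library are available. Lean on these libraries where they do the work, as an engineer would, in place of code of your own. Each camera call takes 0.05 s, during which the arm holds its last target. There are 200 camera calls.

## Working session

There is one attempt and no reset: what is moved stays moved. The work goes in short steps, Python scripts to look and compute and a tool call to move; the robot and the scene stay as the last step left them, time stands still between calls to the robot, and variables do not carry over. Pictures are saved under pics/ and viewed, at most 14 in all, crops included, and the job is handed in when it is done.

Besides the shell and the picture viewer there is one more tool, called as name(argument=value, ...) on one line, values as JSON. arm_command: Moves the arm, as the interface text tells. Its arguments: {"type":"object","properties":{"rows":{"type":"string"}},"required":["rows"]}

```bash
mkdir -p pics; ls
cat > h.py <<'E'
import numpy as np, cv2
from rig import state, grab_frame, camera_model
from scipy.spatial.transform import Rotation as Ro
def rot(q): return Ro.from_quat([q[1],q[2],q[3],q[0]]).as_matrix()
def cam(name,s=None):
    m=camera_model(name); K=np.array(m["intrinsics"]); k1=m["k1"]
    if name=="wrist":
        s=s or state(); M=np.array(m["mount"]); R=rot(s["tcp_rot"]); p=np.array(s["position"])
        Rw=R@M[:3,:3]; c=R@M[:3,3]+p
    else:
        Rw=np.array(m["R"]).T; c=-Rw@np.array(m["t"])
    return K,k1,Rw,c
def ray(C,u,v):
    K,k1,Rw,c=C; d=np.linalg.solve(K,[u,v,1.])[:2]; x=d.copy()
    for _ in range(20): x=d/(1+k1*(x@x))
    r=Rw@np.array([x[0],x[1],1]); return c,r/np.linalg.norm(r)
def onz(C,u,v,z):
    c,r=ray(C,u,v); return c+r*(z-c[2])/r[2]
def proj(C,X):
    K,k1,Rw,c=C; x=Rw.T@(np.array(X)-c); x=x[:2]/x[2]; x=x*(1+k1*(x@x)); return (K@np.array([x[0],x[1],1]))[:2]
def tri(C1,p1,C2,p2):
    a,r=ray(C1,*p1); b,s=ray(C2,*p2)
    t=np.linalg.lstsq(np.stack([r,-s],1),b-a,rcond=None)[0]
    P,Q=a+r*t[0],b+s*t[1]; return (P+Q)/2,np.linalg.norm(P-Q)
E
python3 - <<'E'
from h import *
for n in("scene","top","wrist"):
    s=state();im=grab_frame(n); cv2.imwrite(f"pics/{n}0.png",im)
    C=cam(n,s); print(n,np.round(C[3],3),np.round(C[2],3).tolist(),C[0].tolist(),C[1])
a=cv2.imread("pics/scene0.png");b=cv2.imread("pics/top0.png")
cv2.imwrite("pics/s0.png",cv2.resize(a,(800,600)));cv2.imwrite("pics/t0.png",cv2.resize(b,(800,600)))
print(state())
E
```

```text
pics
scene [0.128 0.853 0.884] [[-0.865, -0.326, 0.381], [-0.501, 0.563, -0.658], [-0.0, -0.76, -0.65]] [[359.06212797789107, 0.0, 251.02622858742177], [0.0, 359.06212797789107, 187.99288657637408], [0.0, 0.0, 1.0]] 0.03663745477842696
top [0.414 0.043 1.151] [[-0.01, -0.985, 0.172], [-1.0, 0.008, -0.014], [0.013, -0.172, -0.985]] [[388.76899380952864, 0.0, 253.79424583785487], [0.0, 388.76899380952864, 195.04004860130502], [0.0, 0.0, 1.0]] -0.052654208714324496
wrist [ 0.29  -0.588  0.383] [[0.325, -0.904, -0.278], [-0.946, -0.311, -0.094], [-0.002, 0.294, -0.956]] [[284.54981336951624, 0.0, 257.1131391085503], [0.0, 284.54981336951624, 186.9651058280923], [0.0, 0.0, 1.0]] -0.023234931318169467
{'clock': 0.15, 'qpos': array([ 1.19602609,  0.4681987 , -0.01161818,  1.60338874,  0.00601735,
        1.07138815, -0.05629021]), 'dq': array([-0.00136755, -0.00328737, -0.0005188 , -0.00560767, -0.00062757,
       -0.0009729 , -0.00098398]), 'tau': array([ 5.96670852e-04, -5.20949900e+01, -1.22657104e-02, -2.43977737e+01,
       -5.67060162e-02,  1.52433902e-02,  1.31628008e-04]), 'position': array([ 0.21151857, -0.6141604 ,  0.21385338]), 'tcp_rot': array([-6.53633165e-04,  9.86275118e-01,  1.65108864e-01, -1.65885806e-04]), 'contact_force': array([ 0.45174633,  0.01423614, -0.00601046]), 'torque': array([ 0.00575257, -0.07680074,  0.01694574]), 'grasp_force': 0.0, 'grip_width': 0.09231741720962831}
```

View pics/s0.png

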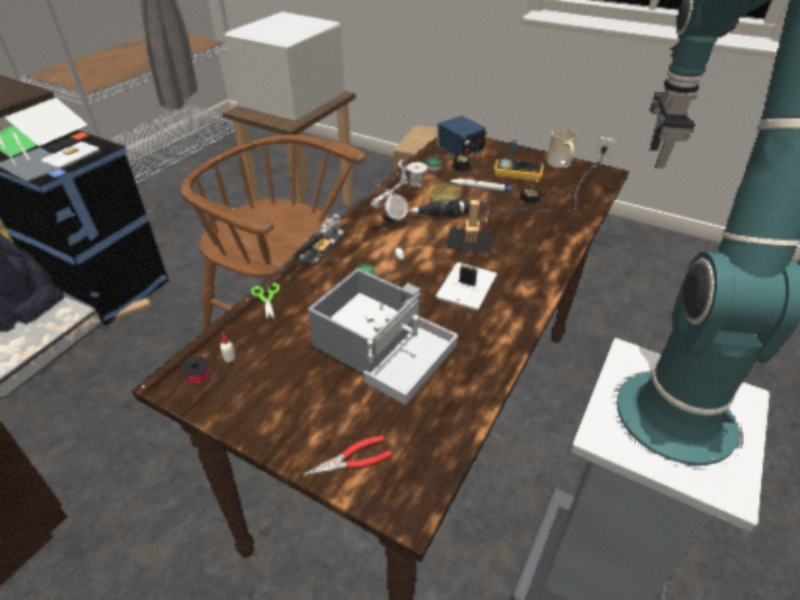

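View pics/t0.png

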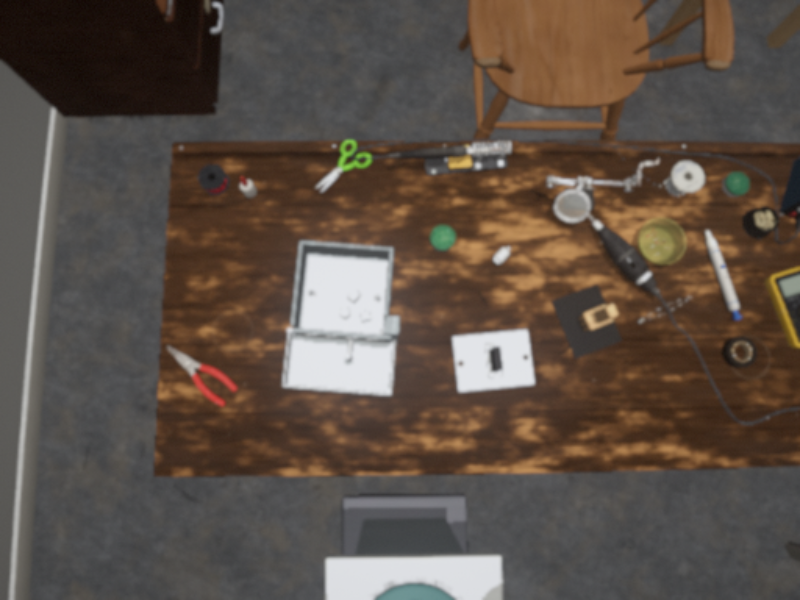

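Run:
```python
from h import *
b=cv2.imread("pics/top0.png");a=cv2.imread("pics/scene0.png")
cv2.imwrite("pics/tc.png",cv2.resize(b[145:260,175:410],None,fx=3.4,fy=3.4,interpolation=cv2.INTER_CUBIC))
C=cam("top");f=1/1.5625
for n,u,v,z in [("guardRL",300,242,.11),("guardRR",394,246,.11),("wallFR",388,337,.11),("wallFL",291,330,.11),("pinL",312,293,.059),("pinR",377,298,.059),("handle",350,342,.102),("trayFL",284,388,.032),("trayFR",393,394,.032),("platec",494,360,.0),("pl1",453,337,.008),("pl2",528,330,.008),("pl3",535,385,.008),("pl4",459,391,.008),("ph1",461,364,.008),("ph2",526,357,.008),("brush",602,316,.11),("mat",587,321,.0)]:
    print(n,np.round(onz(C,u*f,v*f,z),3))
```

```text
guardRL [0.711 0.198 0.11 ]
guardRR [0.702 0.032 0.11 ]
wallFR [0.54  0.044 0.11 ]
wallFL [0.554 0.211 0.11 ]
pinL [0.628 0.182 0.059]
pinR [0.618 0.063 0.059]
handle [0.533 0.11  0.102]
trayFL [0.457 0.234 0.032]
trayFR [0.445 0.035 0.032]
platec [ 0.507 -0.157  0.   ]
pl1 [ 0.551 -0.08   0.008]
pl2 [ 0.563 -0.223  0.008]
pl3 [ 0.459 -0.232  0.008]
pl4 [ 0.45  -0.088  0.008]
ph1 [ 0.5   -0.093  0.008]
ph2 [ 0.512 -0.217  0.008]
brush [ 0.573 -0.332  0.11 ]
mat [ 0.581 -0.341  0.   ]
```

View pics/tc.png

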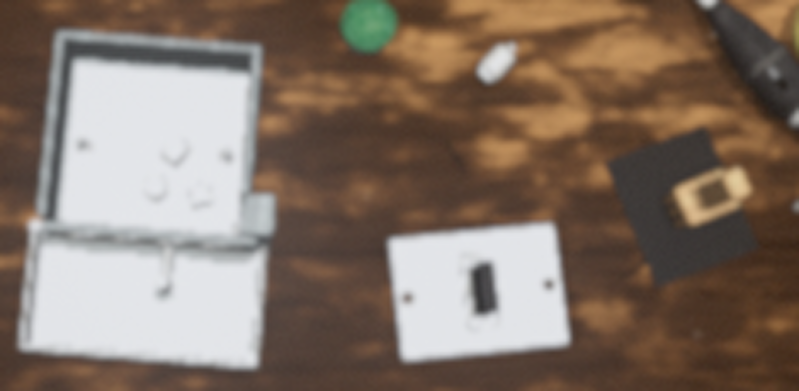

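The top view shows the guard at left, with the door shut and the handle at about crop (163,292). Pins are at (84,145) and (227,155), with three scraps between them. The plate is at mid-picture and the brush is on the mat at right, at (712,195). I'm moving the wrist camera over the guard.

arm_command(rows="0 0 -0.025 0 0 6 0.09;0 0 -0.025 0 0 6 0.09;0 0 -0.025 0 0 6 0.09;0 0 -0.025 0 0 6 0.09;0.0265 -0.031 0 0 0 0 0.09;0.0265 -0.031 0 0 0 0 0.09;0.0265 -0.031 0 0 0 0 0.09;0.0265 -0.031 0 0 0 0 0.09;0.0265 -0.031 0 0 0 0 0.09;0.0265 -0.031 0 0 0 0 0.09")

```text
clock: 0.98
position: [0.3873, -0.4414, 0.3145]
tcp_rot: [-0.0, 0.999, -0.044, -0.0]
contact_force: [0.5, -1.2, 0.3]
grip_width: 0.0902
grasp_force: 0.0
```

arm_command(rows="0.0265 -0.031 0 0 0 0 0.09;0.0265 -0.031 0 0 0 0 0.09;0 -0.04 0 0 0 0 0.09;0 -0.04 0 0 0 0 0.09;0 -0.04 0 0 0 0 0.09;0 -0.04 0 0 0 0 0.09;0 -0.04 0 0 0 0 0.09;0 -0.04 0 0 0 0 0.09;0 -0.04 0 0 0 0 0.09;0 -0.04 0 0 0 0 0.09")

```text
clock: 1.82
position: [0.4719, -0.0653, 0.3146]
tcp_rot: [0.0, 0.999, -0.044, 0.0]
contact_force: [0.8, 0.5, 0.1]
grip_width: 0.0897
grasp_force: 0.0
```

arm_command(rows="0 -0.04 0 0 0 0 0.09;0 -0.04 0 0 0 0 0.09;0 -0.04 0 0 0 0 0.09;0 -0.04 0 0 0 0 0.09;0 -0.02 0 0 0 0 0.09;0 0 0 0 0 0 0.09;0 0 0 0 0 0 0.09;0 0 0 0 0 0 0.09")

```text
clock: 2.48
position: [0.4879, 0.1108, 0.3142]
tcp_rot: [0.0, 0.999, -0.044, -0.0]
contact_force: [0.2, -0.1, 0.2]
grip_width: 0.0899
grasp_force: 0.0
```

Run:
```python
from h import *
s=state();im=grab_frame("wrist"); cv2.imwrite("pics/w1.png",im);np.save("w1.npy",s,allow_pickle=True)
cv2.imwrite("pics/w1b.png",cv2.resize(im,(800,600),interpolation=cv2.INTER_CUBIC))
print(s["clock"],s["position"],s["tcp_rot"],s["qpos"],s["contact_force"])
```

```text
2.4833 [0.48794767 0.11078698 0.31422445] [ 4.78289672e-04  9.99019638e-01 -4.42653767e-02 -3.33001473e-04] [ 0.12473266  0.1550604  -0.46091282  1.81429205  0.07474852  1.19013987
 -2.01862862] [ 0.22592921 -0.07567916  0.22832747]
```

View pics/w1b.png

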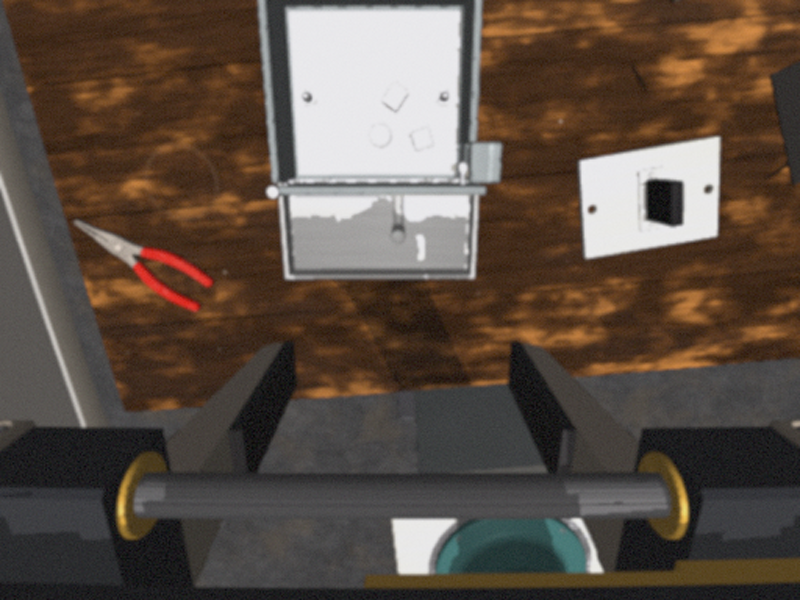

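The wrist view shows pins at (307,97) and (444,97), scraps at (395,96), (380,134) and (422,138), the handle top at about (398,231), and the hinge cap at (272,191).

```bash
cat >> h.py <<'E'
f=1/1.5625
def blobs(im,lo,hi,amin,roi=None):
    m=cv2.inRange(cv2.cvtColor(im,cv2.COLOR_BGR2HSV),lo,hi)
    if roi: 
        z=np.zeros_like(m);x0,y0,x1,y1=roi;z[y0:y1,x0:x1]=m[y0:y1,x0:x1];m=z
    n,_,st,ce=cv2.connectedComponentsWithStats(m)
    return [(ce[i],st[i]) for i in range(1,n) if st[i][4]>=amin]
E
python3 - <<'E'
from h import *
s=np.load("w1.npy",allow_pickle=True).item()
W=cam("wrist",s);T=cam("top");w=lambda u,v:(u*f-.18,v*f-.18);t=lambda u,v:(175+u/3.4,145+v/3.4)
for n,a,b in [("pinL",(307,97),(84,145)),("pinR",(444,97),(227,155)),("handle",(398,232),(163,292)),("hinge",(272,191),(36,226)),("post",(488,148),(258,203)),("s1",(395,91),(175,146)),("s2",(380,130),(155,185)),("s3",(422,135),(201,190)),("rearL",(0,0),(0,0)),("trayFL",(286,277),(20,350)),("trayFR",(475,277),(260,367)),("hole1",(592,209),(407,298)),("hole2",(708,188),(549,285))]:
    if a==(0,0): continue
    P,e=tri(W,w(*a),T,t(*b)); print(n,np.round(P*1e3,1),round(e*1e3,1))
for n,a,z in [("pinL",(307,97),.059),("pinR",(444,97),.059),("handle",(398,231),.102),("s1",(396,92),.06),("s2",(380,130),.06),("s3",(422,135),.06),("trayFL",(286,277),.032),("trayFR",(475,277),.032)]:
    print(n,np.round(onz(W,*w(*a),z)*1e3,1))
for n,b,z in [("pinL",(84,145),.059),("pinR",(227,155),.059),("handle",(163,292),.102)]: print(n,np.round(onz(T,*t(*b),z)*1e3,1))
E
```

```text
pinL [629.8 183.2  48.8] 0.2
pinR [616.4  61.6  69.6] 0.1
handle [503.2 113.1  70. ] 2.7
hinge [553.1 213.  105.1] 1.1
post [569.8  35.4 118.5] 3.2
s1 [623.2 103.8  78.1] 1.5
s2 [595.2 121.4  50.3] 2.7
s3 [586.9  83.1  71.5] 0.2
trayFL [458.4 237.8  22.9] 1.4
trayFR [442.3  35.8  30.5] 0.7
hole1 [500.5 -91.8  14.4] 0.3
hole2 [ 511.1 -216.6    8.7] 0.9
pinL [628.4 181.2  59. ]
pinR [617.5  60.6  59. ]
handle [509.5 111.  102. ]
s1 [625.2 102.4  60. ]
s2 [595.  119.7  60. ]
s3 [587.4  82.4  60. ]
trayFL [460.4 234.4  32. ]
trayFR [442.6  36.3  32. ]
pinL [627.9 181.9  59. ]
pinR [618.4  61.7  59. ]
handle [500.3 112.3 102. ]
```

arm_command(rows="-0.015 0 0.03 0 0 0 0.09;-0.015 0 0.03 0 0 0 0.09;-0.015 0 0.03 0 0 0 0.09;-0.01 0 0.02 0 0 0 0.09;0 0 0 0 0 0 0.09;0 0 0 0 0 0 0.09;0 0 0 0 0 0 0.09")

```text
clock: 3.12
position: [0.4351, 0.1164, 0.206]
tcp_rot: [-0.0, 0.999, -0.045, 0.001]
contact_force: [-0.2, -0.7, 0.2]
grip_width: 0.0899
grasp_force: 0.0
```

Run:
```python
from h import *
s=state();im=grab_frame("wrist"); cv2.imwrite("pics/w2.png",im);np.save("w2.npy",s,allow_pickle=True)
cv2.imwrite("pics/w2b.png",cv2.resize(im[0:260,130:390],(600,600),interpolation=cv2.INTER_CUBIC))
print(s["clock"],s["position"],s["tcp_rot"])
W=cam("wrist",s); print(proj(W,[.509,.111,.102]),(proj(W,[.509,.111,.102])-[130,0])*600/260)
```

```text
3.1167 [0.43510699 0.11638938 0.20604499] [-3.11050691e-04  9.99005585e-01 -4.45626592e-02  1.38337800e-03]
[254.57609317 110.52768065] [287.48329193 255.06387843]
```

View pics/w2b.png

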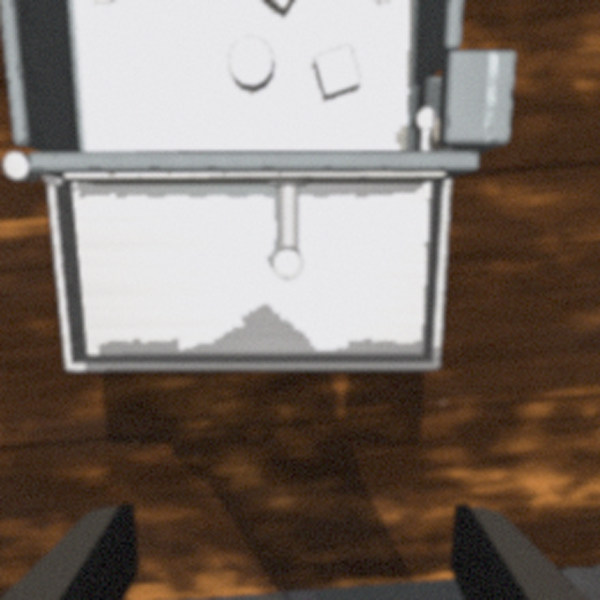

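Handle top circle is at crop (287,262), hinge cap at (16,164), and the door runs along row 160.

Run:
```python
from h import *
s1=np.load("w1.npy",allow_pickle=True).item();s2=np.load("w2.npy",allow_pickle=True).item()
A=cam("wrist",s1);B=cam("wrist",s2);w=lambda u,v:(u*f-.18,v*f-.18);q=lambda u,v:(130+u*260/600-.3,v*260/600-.3)
for n,a,b in [("handle",(398,231),(287,262)),("hinge",(272,191),(16,164)),("s2",(380,132),(251,62)),("s3",(422,137),(337,69)),("trayFR",(475,277),(438,365)),("trayFL",(286,277),(68,367))]:
    P,e=tri(A,w(*a),B,q(*b)); print(n,np.round(P*1e3,1),round(e*1e3,1))
for n,b,z in [("handle",(287,262),.102),("hinge",(16,164),.113),("trayFL",(68,367),.032),("trayFR",(438,365),.032),("postR",(515,95),.1)]: print(n,np.round(onz(B,*q(*b),z)*1e3,1))
```

```text
handle [505.6 111.8  78. ] 0.6
hinge [552.9 212.3 105.5] 0.2
s2 [594.3 120.7  41.4] 0.1
s3 [586.1  82.3  49.8] 0.4
trayFR [443.1  37.   31.6] 1.8
trayFL [459.8 235.1  29.2] 0.4
handle [506.6 111.7 102. ]
hinge [552.  209.4 113. ]
trayFL [460.4 233.9  32. ]
trayFR [443.8  37.8  32. ]
postR [560.8  19.2 100. ]
```

arm_command(rows="0.035 0 0 0 0 0 0.09;0.036 -0.002 0.02 0 0 0 0.09;0 0 0.035 0 0 0 0.07;0 0 0.035 0 0 0 0.05;0 0 0.02 0 0 0 0.05;0 0 0 0 0 0 0.05;0 0 0 0 0 0 0.05;0 0 0 0 0 0 0.05")

```text
clock: 3.83
position: [0.506, 0.1132, 0.0965]
tcp_rot: [-0.0, 0.999, -0.044, 0.002]
contact_force: [0.5, 0.2, -0.1]
grip_width: 0.0523
grasp_force: 0.0
```

Run:
```python
from h import *
s=state(); print(s["position"],s["contact_force"])
im=grab_frame("wrist"); cv2.imwrite("pics/w3.png",cv2.resize(im[0:384,60:460],(625,600)))
W=cam("wrist",s);print((proj(W,[.506,.112,.102])-[60,0])*1.5625, (proj(W,s["position"])-[60,0])*1.5625)
```

```text
[0.506044   0.11315    0.09652312] [ 0.45384069  0.19180749 -0.11956914]
[307.80629254 369.55420613] [305.0873628  363.71451224]
```

View pics/w3.png

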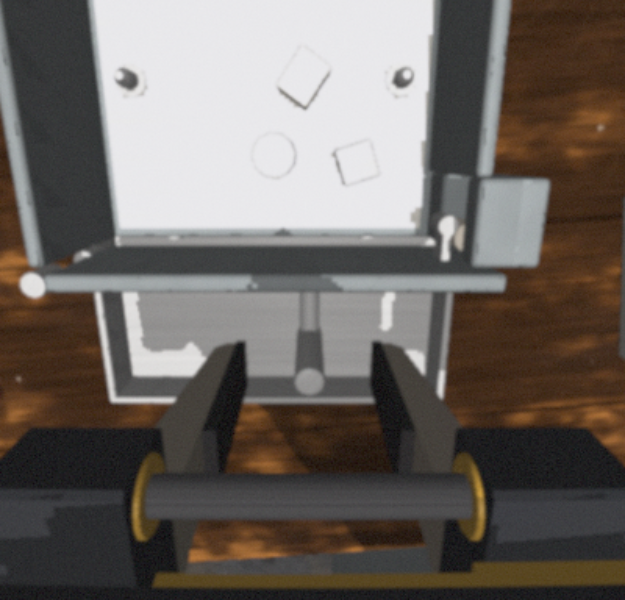

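Handle top is at (310,381), centred between the fingers but about 4 mm nearer the robot than the TCP. Scraps show at (304,77), (274,155) and (357,162), and only these three are visible.

arm_command(rows="-0.003 0 0.008 0 0 0 0.05;0 0 0.009 0 0 0 0.05;0 0 0 0 0 0 0.05;0 0 0 0 0 0 0.0;0 0 0 0 0 0 0.0;0 0 0 0 0 0 0.0;0 0 0 0 0 0 0.0;0 0 0 0 0 0 0.0;0 0 0 0 0 0 0.0;0 0 0 0 0 0 0.0")

```text
clock: 4.72
position: [0.5013, 0.1133, 0.0777]
tcp_rot: [-0.0, 0.999, -0.043, 0.0]
contact_force: [0.4, 0.9, 0.6]
grip_width: 0.0113
grasp_force: 30.0
```

Run:
```python
from h import *
s=state(); print(s["position"],s["contact_force"],s["grip_width"],s["grasp_force"])
h=np.array([.5526,.2083]); p=s["position"][:2]; print(np.linalg.norm(p-h))
# arc waypoints in tool axes (yaw -5.1 fixed) 
a=np.radians(-5.1);X=np.array([np.cos(a),np.sin(a)]);Y=np.array([np.sin(a),-np.cos(a)])
r0=p-h
r0=r0/np.linalg.norm(r0)*.107
prev=r0
for th in list(range(4,101,8)):
    t=np.radians(-th);r=np.array([[np.cos(t),-np.sin(t)],[np.sin(t),np.cos(t)]])@r0
    d=r-prev;prev=r;print(th,np.round([d@X*1e3,d@Y*1e3],1),np.round(h+r,3))
```

```text
[0.50126476 0.11326505 0.07766669] [0.42416266 0.92890653 0.62358637] 0.01133888499813465 30.00005453824997
0.1080136481898789
4 [-6.8 -3.2] [0.495 0.118]
12 [-12.8  -7.8] [0.483 0.127]
20 [-11.6  -9.5] [0.473 0.137]
28 [-10.1 -11. ] [0.464 0.149]
36 [ -8.5 -12.3] [0.456 0.162]
44 [ -6.7 -13.3] [0.451 0.176]
52 [ -4.8 -14.1] [0.447 0.19 ]
60 [ -2.8 -14.7] [0.446 0.205]
68 [ -0.7 -14.9] [0.446 0.22 ]
76 [  1.4 -14.9] [0.449 0.235]
84 [  3.4 -14.5] [0.454 0.249]
92 [  5.4 -13.9] [0.46  0.262]
100 [  7.3 -13. ] [0.469 0.275]
```

arm_command(rows="-0.0034 -0.0016 0 0 0 0 0;-0.0034 -0.0016 0 0 0 0 0;-0.0064 -0.0039 0 0 0 0 0;-0.0064 -0.0039 0 0 0 0 0;-0.0116 -0.0095 0 0 0 0 0;-0.0101 -0.011 0 0 0 0 0;-0.0085 -0.0123 0 0 0 0 0;-0.0067 -0.0133 0 0 0 0 0;0 0 0 0 0 0 0;0 0 0 0 0 0 0")

```text
clock: 5.55
position: [0.4442, 0.1743, 0.0772]
tcp_rot: [0.002, 0.999, -0.042, -0.004]
contact_force: [-11.3, -5.3, 12.3]
grip_width: 0.0116
grasp_force: 30.0
```

Run:
```python
from h import *
im=grab_frame("wrist");s=state(); print(s["position"],s["contact_force"],s["torque"],s["grip_width"],s["grasp_force"],s["qpos"])
cv2.imwrite("pics/w4.png",cv2.resize(im[0:384,60:460],(625,600)))
```

```text
[0.44428439 0.17397865 0.07719906] [-11.48881794  -5.62621923  12.53189683] [-0.91059746  2.35312469 -0.10474681] 0.011334767424183047 30.00941812992096 [-0.09774709  0.4324611  -0.41213451  2.09191272  0.27135362  0.67792605
 -2.34672372]
```

View pics/w4.png

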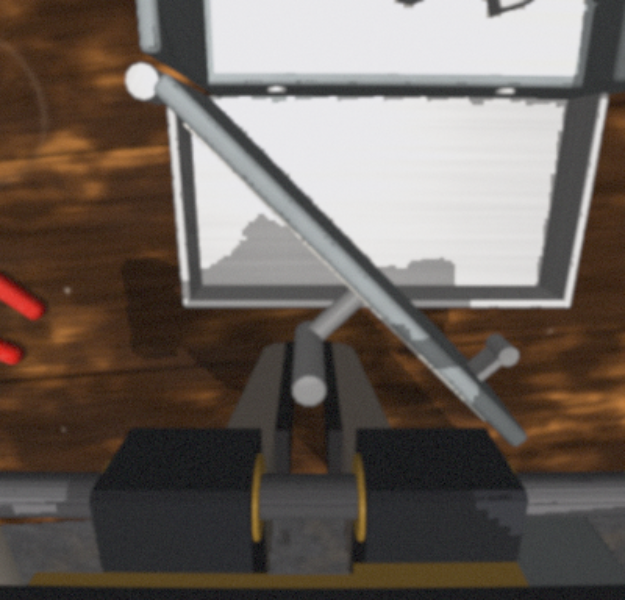

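arm_command(rows="-0.0107 -0.0123 0 0 0 0 0;-0.0034 -0.0146 0 0 0 0 0;-0.0014 -0.0148 0 0 0 0 0;0.0008 -0.0149 0 0 0 0 0;0.0027 -0.0146 0 0 0 0 0;0.0048 -0.0142 0 0 0 0 0;0 0 0 0 0 0 0;0 0 0 0 0 0 0;0 0 0 0 0 0 0")

```text
clock: 6.35
position: [0.4472, 0.2631, 0.0773]
tcp_rot: [-0.001, 0.999, -0.042, -0.002]
contact_force: [-6.0, 3.9, 1.3]
grip_width: 0.0081
grasp_force: 26.5
```

Run:
```python
from h import *
s=state(); print(s["position"],s["contact_force"],s["torque"],s["grip_width"],s["grasp_force"],s["qpos"])
```

```text
[0.44722478 0.26309862 0.07733041] [-6.04220912  3.86255081  1.30699211] [0.88330173 1.25241338 0.08877316] 0.008142183689218116 26.532370448112488 [-0.25741721  0.48673007 -0.41426246  2.00141749  0.28754583  0.71128206
 -2.50303449]
```

arm_command(rows="0 0 0 0 0 0 0.018;0 0 0 0 0 0 0.018;0 0 0 0 0 0 0.018;0 0 -0.02 0 0 0 0.018;0 0 -0.04 0 0 0 0.018;0 0 -0.04 0 0 0 0.018;0 0 -0.04 0 0 0 0.018;0 0 -0.04 0 0 0 0.018;0 0 0 0 0 0 0.05;0 0 0 0 0 0 0.05")

```text
clock: 7.18
position: [0.4516, 0.2609, 0.2601]
tcp_rot: [-0.001, 0.999, -0.044, 0.003]
contact_force: [-0.1, 0.1, -0.2]
grip_width: 0.0292
grasp_force: 0.0
```

Run:
```python
from h import *
s=state(); print(s["position"],s["contact_force"])
im=grab_frame("wrist");t=grab_frame("top")
o=np.zeros((600,800,3),np.uint8);o[:288,:400]=cv2.resize(im[:,:],(400,300))[:288]
cv2.imwrite("pics/top5.png",t)
cv2.imwrite("pics/t5.png",np.vstack([cv2.resize(t[140:265,175:420],(784,400),interpolation=cv2.INTER_CUBIC)]))
```

```text
[0.45158485 0.2608817  0.26013404] [-0.11782764  0.14303346 -0.24492565]
```

View pics/t5.png

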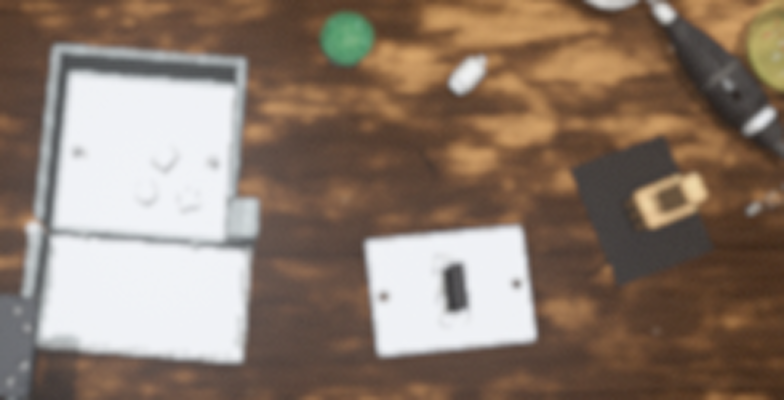

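The door is now along the left side of the tray, about 90° open. The plate and brush are unmoved.

arm_command(rows="0.006 0.039 -0.004 0 0 0 0.09;0.006 0.039 -0.004 0 0 0 0.09;0.006 0.039 -0.004 0 0 0 0.09;0.006 0.039 -0.004 0 0 0 0.09;0.006 0.039 -0.004 0 0 0 0.09;0.006 0.039 -0.004 0 0 0 0.09;0.006 0.039 -0.004 0 0 0 0.09;0.006 0.039 -0.004 0 0 0 0.09;0.006 0.039 -0.004 0 0 0 0.09;0.006 0.039 -0.004 0 0 0 0.09")

```text
clock: 8.12
position: [0.4746, -0.1352, 0.2958]
tcp_rot: [-0.0, 0.999, -0.044, -0.002]
contact_force: [0.2, 0.6, -0.3]
grip_width: 0.0899
grasp_force: 0.0
```

arm_command(rows="0.006 0.039 0 0 0 0 0.09;0.006 0.039 0 0 0 0 0.09;0.006 0.039 0 0 0 0 0.09;0.006 0.039 0 0 0 0 0.09;0.006 0.039 0 0 0 0 0.09;0 0 0 0 0 0 0.09;0 0 0 0 0 0 0.09;0 0 0 0 0 0 0.09;0 0 0 0 0 0 0.09")

```text
clock: 8.87
position: [0.4889, -0.3282, 0.2965]
tcp_rot: [-0.001, 0.999, -0.042, -0.001]
contact_force: [0.3, 0.1, 0.1]
grip_width: 0.09
grasp_force: 0.0
```

Run:
```python
from h import *
s=state();im=grab_frame("wrist"); cv2.imwrite("pics/w6.png",im);np.save("w6.npy",s,allow_pickle=True)
cv2.imwrite("pics/w6b.png",cv2.resize(im[:300],(800,469),interpolation=cv2.INTER_CUBIC))
print(s["clock"],s["position"],s["tcp_rot"],s["qpos"])
```

```text
8.8667 [ 0.48890312 -0.32816728  0.29646699] [-7.87721793e-04  9.99101348e-01 -4.23695770e-02 -8.33087114e-04] [ 0.584704    0.29703715 -0.06268337  1.65925444  0.01909415  1.18812119
 -1.13797232]
```

View pics/w6b.png

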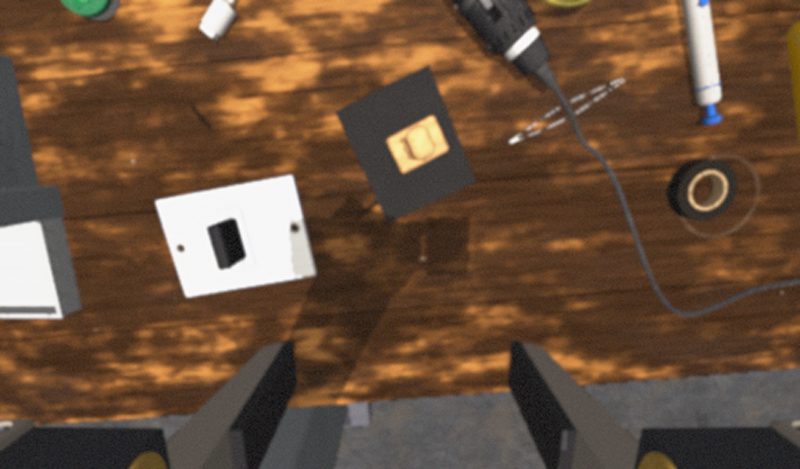

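The brush stands on its mat, with its foot's rectangle at (387..448,115..173), about 27° tilted, and its handle at (418,143).

```bash
cat > brush.py <<'E'
from h import *
def brush(im,s,roi,zf=.045):
    C=cam("wrist",s); m=cv2.inRange(cv2.cvtColor(im,cv2.COLOR_BGR2HSV),(5,50,130),(35,255,255))
    z=np.zeros_like(m);x0,y0,x1,y1=roi;z[y0:y1,x0:x1]=m[y0:y1,x0:x1]
    cs,_=cv2.findContours(z,cv2.RETR_EXTERNAL,cv2.CHAIN_APPROX_NONE);c=max(cs,key=cv2.contourArea)
    P=np.array([onz(C,*p[0],zf)[:2] for p in c],np.float32)*1000
    r=cv2.minAreaRect(P);print("px",c.reshape(-1,2).min(0),c.reshape(-1,2).max(0),"rect",r);return r
E
python3 - <<'E'
from brush import *
s=np.load("w6.npy",allow_pickle=True).item();im=cv2.imread("pics/w6.png")
r=brush(im,s,(225,60,300,120))
T=cam("top");W=cam("wrist",s)
# same on top view at handle top: mask
t=cv2.imread("pics/top5.png");m=cv2.inRange(cv2.cvtColor(t,cv2.COLOR_BGR2HSV),(5,50,130),(35,255,255))
x0,y0,x1,y1=368,190,402,218
z=np.zeros_like(m);z[y0:y1,x0:x1]=m[y0:y1,x0:x1];ys,xs=np.nonzero(z);print("top",xs.min(),xs.max(),ys.min(),ys.max())
for zf in(.045,.117):print(np.round(onz(W,*np.array([418,143])*f,zf),4))
# handle mid at .097 projection
print(np.round(np.array(proj(W,[r[0][0]/1e3,r[0][1]/1e3,.117]))/f,0))
E
```

```text
px [247  74] [287 110] rect ((580.6149291992188, -350.5093994140625), (35.54426574707031, 49.5738410949707), 21.385868072509766)
top 373 401 190 211
[ 0.5813 -0.3515  0.045 ]
[ 0.5798 -0.349   0.117 ]
[420. 142.]
```

arm_command(rows="0 0 0 0 0 -6.6 0.06;0 0 0 0 0 -6.6 0.06;0 0 0 0 0 -6.6 0.06;0 0 0 0 0 -6.5 0.06;0.0256 0.0179 0.02 0 0 0 0.06;0.0256 0.0179 0.02 0 0 0 0.06;0.0257 0.0178 0.02 0 0 0 0.06;0 0 0.035 0 0 0 0.06;0 0 0.035 0 0 0 0.06;0 0 0.02 0 0 0 0.06")

```text
clock: 9.75
position: [0.579, -0.3492, 0.1433]
tcp_rot: [-0.002, 0.982, 0.186, -0.002]
contact_force: [-0.0, -0.0, -0.3]
grip_width: 0.06
grasp_force: 0.0
```

arm_command(rows="0 0 0 0 0 0 0.06;0 0 0 0 0 0 0.06;0 0 0 0 0 0 0.06")

```text
clock: 10.0
position: [0.5812, -0.3519, 0.1497]
tcp_rot: [0.001, 0.983, 0.185, 0.001]
contact_force: [0.1, 0.2, 1.1]
grip_width: 0.0599
grasp_force: 0.0
```

Run:
```python
from h import *
s=state();im=grab_frame("wrist");W=cam("wrist",s)
print(s["position"],s["tcp_rot"],2*np.degrees(np.arctan2(s["tcp_rot"][2],s["tcp_rot"][1])))
cv2.imwrite("pics/w7.png",cv2.resize(im,(640,480)))
print(proj(W,[.5803,-.35,.117])*1.25,proj(W,s["position"])*1.25)
```

```text
[ 0.58123974 -0.35188821  0.1496768 ] [8.76631929e-04 9.82668247e-01 1.85367071e-01 1.18162372e-03] 21.365091819454026
[316.03969468 266.63556908] [319.27493724 290.00848598]
```

View pics/w7.png

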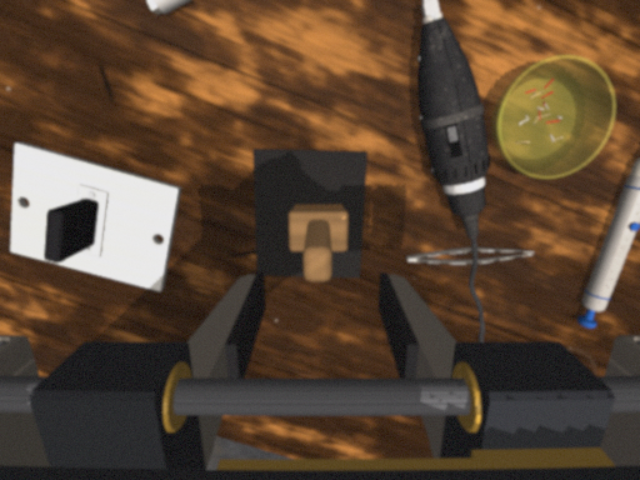

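Handle top is at (317,265), right where predicted, between the fingertips.

arm_command(rows="0 -0.001 0.03 0 0 0 0.06;0 -0.001 0.03 0 0 0 0.06;0 0 0.013 0 0 0 0.06;0 0 0 0 0 0 0.06;0 0 0 0 0 0 0;0 0 0 0 0 0 0;0 0 0 0 0 0 0;0 0 0 0 0 0 0;0 0 0 0 0 0 0;0 0 0 0 0 0 0")

```text
clock: 10.88
position: [0.5795, -0.3505, 0.0753]
tcp_rot: [0.0, 0.983, 0.185, 0.0]
contact_force: [-0.0, -0.2, -0.2]
grip_width: 0.0219
grasp_force: 0.0
```

arm_command(rows="0 0 0 0 0 0 0;0 0 0 0 0 0 0")

```text
clock: 11.05
position: [0.5794, -0.3503, 0.075]
tcp_rot: [0.0, 0.983, 0.185, 0.0]
contact_force: [-0.1, 0.1, 2.1]
grip_width: 0.0175
grasp_force: 30.0
```

arm_command(rows="0 0 -0.02 0 0 0 0;0 0 -0.04 0 0 0 0;0 0 -0.04 0 0 0 0;0 0 -0.04 0 0 0 0;0 0 -0.02 0 0 0 0;0 0 0 0 0 6.6 0;0 0 0 0 0 6.6 0;0 0 0 0 0 6.6 0;0 0 0 0 0 6.6 0;0 0 0 0 0 0 0")

```text
clock: 11.88
position: [0.5788, -0.35, 0.234]
tcp_rot: [-0.0, 0.999, -0.046, -0.001]
contact_force: [-0.5, -0.2, -1.0]
grip_width: 0.0179
grasp_force: 30.0
```

Run:
```python
from h import *
s=state();print(s["position"],s["tcp_rot"],s["grip_width"],s["contact_force"])
s3=dict(position=[.506044,.11315,.096523],tcp_rot=[-0.0003,0.99903,-0.0440,0.002])
W=cam("wrist",s3)
a=np.radians(-5.1);R=np.array([[np.cos(a),-np.sin(a)],[np.sin(a),np.cos(a)]]);C0=np.array([.6233,.1215])
for n,p,z in [("pinL",(122,75),.059),("pinR",(404,75),.059),("s1",(306,72),.06),("s2",(274,155),.06),("s3",(357,160),.06),("handle",(310,381),.102),("edge",(280,235),.045),("tray",(280,401),.032),("hinge",(33,284),.113)]:
    X=onz(W,p[0]*f+60,p[1]*f,z)[:2];print(n,np.round(X*1e3,1),"guard",np.round(R.T@(X-C0)*1e3,1))
```

```text
[ 0.5788284  -0.35002249  0.2339937 ] [-5.96794747e-05  9.98950142e-01 -4.58065397e-02 -6.09191214e-04] 0.01790034627299757 [-0.4852671  -0.23213    -1.00374963]
pinL [629.6 180.9] guard [ 1.  59.7]
pinR [618.7  60.9] guard [  0.8 -60.8]
s1 [623.3 102.4] guard [  1.7 -19. ]
s2 [590.9 119.6] guard [-32.1  -4.8]
s3 [585.5  83. ] guard [-34.2 -41.7]
handle [500.7 111.6] guard [-121.2  -20.8]
edge [552.7 121.9] guard [-70.4  -5.9]
tray [451.7 133.5] guard [-172.    -3.3]
hinge [554.  207.5] guard [-76.7  79.5]
```

arm_command(rows="0.0035 -0.03 0 0 0 0 0;0.0035 -0.037 0 0 0 0 0;0.0035 -0.037 0 0 0 0 0;0.0035 -0.037 0 0 0 0 0;0.0035 -0.037 0 0 0 0 0;0.0035 -0.037 0 0 0 0 0;0.0035 -0.038 0 0 0 0 0;0.0035 -0.038 0 0 0 0 0;0.0035 -0.038 0 0 0 0 0;0.0035 -0.038 0 0 0 0 0")

```text
clock: 12.72
position: [0.6464, 0.014, 0.2343]
tcp_rot: [0.0, 0.999, -0.043, -0.0]
contact_force: [0.2, -0.0, -1.3]
grip_width: 0.0177
grasp_force: 30.0
```

arm_command(rows="0.0035 -0.038 0 0 0 0 0;0.0035 -0.038 0 0 0 0 0;0 0 0 0 0 0 0;0 0 0 0 0 0 0;0 0 0 0 0 0 0")

```text
clock: 13.13
position: [0.6601, 0.0868, 0.234]
tcp_rot: [0.001, 0.999, -0.043, -0.001]
contact_force: [-0.4, -0.7, -1.9]
grip_width: 0.0179
grasp_force: 30.0
```

```bash
cat > g.py <<'E'
from h import *
a=np.radians(-5.1);R2=np.array([[np.cos(a),-np.sin(a)],[np.sin(a),np.cos(a)]]);C0=np.array([.624,.121])
s=state();p=s["position"];g=R2.T@(p[:2]-C0)
print("t",s["clock"],"guard",np.round(g*1e3,1),"z",round(p[2]*1e3,1),"yaw",round(2*np.degrees(np.arctan2(s["tcp_rot"][2],s["tcp_rot"][1])),2),"grip",round(s["grip_width"]*1e3,1),s["grasp_force"],"F",np.round(s["contact_force"],1),"tilt",np.round(s["tcp_rot"][[0,3]],4), "q7",s["qpos"][6])
E
python3 g.py
python3 - <<'E'
from h import *
s=state();im=grab_frame("wrist");np.save("w8.npy",s,allow_pickle=True);cv2.imwrite("pics/w8.png",im)
cv2.imwrite("pics/w8b.png",cv2.resize(im[:,80:440],(640,682))[:600])
E
```

```text
t 13.1333 guard [ 39.  -30.9] z 234.0 yaw -4.95 grip 17.9 29.993411600589752 F [-0.4 -0.7 -1.9] tilt [ 0.0006 -0.0005] q7 -1.8990921463379062
```

View pics/w8b.png

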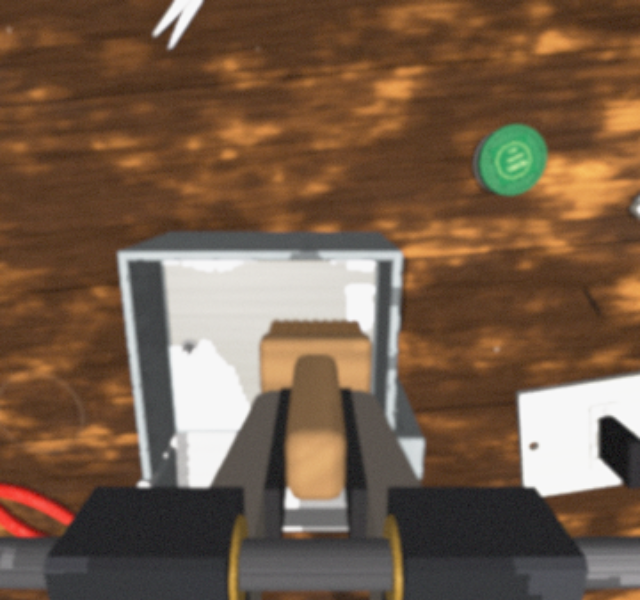

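The brush is held upright over the rear right of the bed, and the rear bed area is empty.

arm_command(rows="0 0 0.02 0 0 0 0;0 0 0.03 0 0 0 0;0 0 0.03 0 0 0 0;0 0 0.02 0 0 0 0;0 0 0.012 0 0 0 0;0 0 0 0 0 0 0;0 0 0 0 0 0 0;0 0 0 0 0 0 0")

```text
clock: 13.85
position: [0.6617, 0.0868, 0.1243]
tcp_rot: [-0.0, 0.999, -0.045, 0.001]
contact_force: [0.3, -0.3, -1.5]
grip_width: 0.0185
grasp_force: 30.0
```

```bash
python3 g.py
```

```text
t 13.85 guard [ 40.6 -30.7] z 124.3 yaw -5.13 grip 18.5 29.993540346622467 F [ 0.3 -0.3 -1.5] tilt [-0.0002  0.0014] q7 -1.9181009412218797
```

arm_command(rows="0 0 0.003 0 0 0 0;0 0 0.002 0 0 0 0;0 0 0 0 0 0 0;0 0 0 0 0 0 0")

```text
clock: 14.18
position: [0.6605, 0.0873, 0.1179]
tcp_rot: [0.0, 0.999, -0.044, 0.0]
contact_force: [0.8, -0.1, -1.3]
grip_width: 0.0179
grasp_force: 30.0
```

arm_command(rows="0 0 0.001 0 0 0 0;0 0 0 0 0 0 0;0 0 0 0 0 0 0")

```text
clock: 14.43
position: [0.6607, 0.0875, 0.117]
tcp_rot: [-0.0, 0.999, -0.044, 0.0]
contact_force: [0.3, -0.5, 0.9]
grip_width: 0.0178
grasp_force: 30.0
```

arm_command(rows="-0.008 0 -0.001 0 0 0 0;-0.011 0 0 0 0 0 0;-0.012 0 0 0 0 0 0;-0.012 0 0 0 0 0 0;-0.012 0 0 0 0 0 0;-0.012 0 0 0 0 0 0;-0.012 0 0 0 0 0 0;-0.012 0 0 0 0 0 0;-0.012 0 0 0 0 0 0;-0.012 0 0 0 0 0 0")

```text
clock: 15.27
position: [0.5444, 0.0974, 0.1175]
tcp_rot: [0.0, 0.999, -0.044, -0.0]
contact_force: [1.0, 0.3, -2.1]
grip_width: 0.0181
grasp_force: 30.0
```

arm_command(rows="0 0 0 0 0 0 0;0 0 0 0 0 0 0;0 0 -0.02 0 0 0 0;0 0 -0.04 0 0 0 0;0 0 -0.03 0 0 0 0;0 0 0 0 0 0 0;0 0 0 0 0 0 0")

```text
clock: 15.85
position: [0.5476, 0.0976, 0.2094]
tcp_rot: [-0.0, 0.999, -0.045, 0.002]
contact_force: [-0.3, 0.0, -2.0]
grip_width: 0.0177
grasp_force: 30.0
```

```bash
python3 g.py
python3 - <<'E'
from h import *
s=state();im=grab_frame("wrist");np.save("w9.npy",s,allow_pickle=True);cv2.imwrite("pics/w9.png",im);t=grab_frame("top")
cv2.imwrite("pics/w9b.png",np.hstack([cv2.resize(im[:250,100:400],(480,400)),cv2.resize(t[145:265,175:271],(320,400),interpolation=cv2.INTER_CUBIC)]))
E
```

```text
t 15.85 guard [-74.  -30.1] z 209.4 yaw -5.12 grip 17.7 29.995726346969604 F [-0.3  0.  -2. ] tilt [-0.0005  0.0023] q7 -1.9572294464666922
```

View pics/w9b.png

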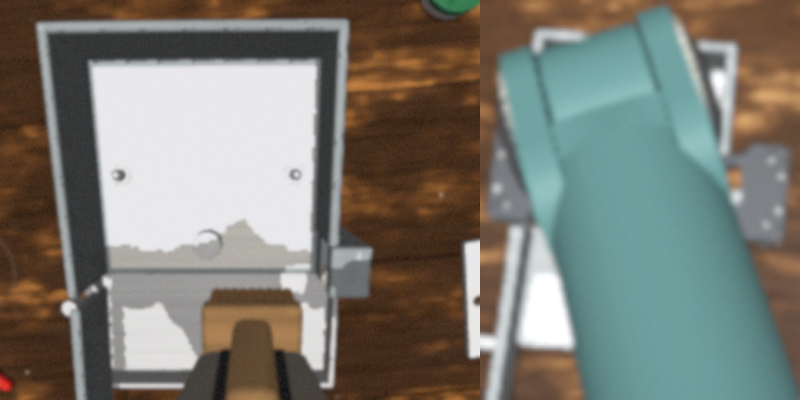

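The disc is left at about (207,242) near the front edge; the other two have gone over.

Run:
```python
from g import *
W=cam("wrist",np.load("w9.npy",allow_pickle=True).item())
for p in[(207,240),(119,174),(296,174)]:
    print(np.round(R2.T@(onz(W,100+p[0]*.625,p[1]*.625,.059)[:2]-C0)*1e3,1))
```

```text
t 15.95 guard [-76.2 -30.8] z 206.6 yaw -5.12 grip 18.2 29.99572902917862 F [ 0.2 -0.  -2. ] tilt [ 0.0003 -0.0007] q7 -1.9572707579957358
[-44.4   0.2]
[ 0.9 58.9]
[  0.7 -61.5]
```

arm_command(rows="0.024 -0.0105 0 0 0 0 0;0.024 -0.0105 0 0 0 0 0;0.024 -0.0105 0 0 0 0 0;0 0 0.03 0 0 0 0;0 0 0.03 0 0 0 0;0 0 0.02 0 0 0 0;0 0 0.007 0 0 0 0;0 0 0 0 0 0 0;0 0 0 0 0 0 0;0 0 0 0 0 0 0")

```text
clock: 16.78
position: [0.6201, 0.1224, 0.1199]
tcp_rot: [0.0, 0.999, -0.044, -0.001]
contact_force: [0.1, -0.1, -1.4]
grip_width: 0.0179
grasp_force: 30.0
```

```bash
python3 g.py
```

```text
t 16.7833 guard [-4.  1.] z 119.9 yaw -5.1 grip 17.9 29.99961018562317 F [ 0.1 -0.1 -1.4] tilt [ 0.0001 -0.0005] q7 -1.9924528989670018
```

arm_command(rows="0 0 0.002 0 0 0 0;-0.006 0 0 0 0 0 0;-0.008 0 0 0 0 0 0;-0.009 0 0 0 0 0 0;-0.009 0 0 0 0 0 0;-0.009 0 0 0 0 0 0;-0.009 0 0 0 0 0 0;-0.009 0 0 0 0 0 0;-0.009 0 0 0 0 0 0;-0.008 0 0 0 0 0 0")

```text
clock: 17.62
position: [0.5435, 0.1294, 0.1186]
tcp_rot: [0.0, 0.999, -0.044, -0.0]
contact_force: [-0.2, 1.8, -2.1]
grip_width: 0.0177
grasp_force: 30.0
```

arm_command(rows="0 0 0 0 0 0 0;0 0 -0.02 0 0 0 0;0 0 -0.04 0 0 0 0;0 0 -0.04 0 0 0 0;0 0.035 -0.02 0 0 0 0;0 0 0 0 0 0 0;0 0 0 0 0 0 0;0 0 0 0 0 0 0")

```text
clock: 18.28
position: [0.5414, 0.0944, 0.2384]
tcp_rot: [-0.0, 0.999, -0.045, -0.0]
contact_force: [0.2, 0.2, -1.7]
grip_width: 0.0179
grasp_force: 30.0
```

Run:
```python
from g import *
im=grab_frame("wrist");cv2.imwrite("pics/w10.png",im)
W=cam("wrist",s)
# rectify bed plane z=.045 to guard coords, 2px/mm
xs,ys=np.meshgrid(np.arange(85,-85,-1.),np.arange(80,-81,-1.),indexing="ij")
m=np.array([[proj(W,[*(C0+R2@np.array([x,y])/1e3),.045]) for y in np.arange(80,-81,-1.)] for x in np.arange(85,-85,-1.)],np.float32)
g=cv2.remap(im,m,None,cv2.INTER_LINEAR);cv2.imwrite("pics/bed10.png",g)
gr=cv2.cvtColor(g,cv2.COLOR_BGR2GRAY); e=cv2.Canny(gr,25,60); n,_,st,ce=cv2.connectedComponentsWithStats(cv2.dilate(e,np.ones((3,3))))
for i in range(1,n):
    if st[i][4]>40: print("x",85-st[i][1],85-st[i][1]-st[i][3],"y",80-st[i][0],80-st[i][0]-st[i][2],st[i][4])
```

```text
t 18.2833 guard [-79.9 -33.9] z 238.4 yaw -5.12 grip 17.9 29.99972105026245 F [ 0.2  0.2 -1.7] tilt [-0.0001 -0.    ] q7 -1.9444804913781377
x 76 -85 y 80 -81 3538
x 6 -5 y -57 -69 115
x 5 -6 y 70 57 122
x -75 -85 y 80 74 54
```

Run:
```python
import cv2,numpy as np
g=cv2.cvtColor(cv2.imread("pics/bed10.png"),cv2.COLOR_BGR2GRAY)
b=cv2.resize(g,(27,28),interpolation=cv2.INTER_AREA)
print("rows x 82..-82 step 6, cols y 77..-77"); print("\n".join(f"{85-(i+.5)*170/28:4.0f} "+" ".join(f"{v:3d}" for v in r) for i,r in enumerate(b)))
```

```text
rows x 82..-82 step 6, cols y 77..-77
  82  53  53  54  54  54  53  54  54  54  53  54  54  53  54  53  53  53  53  53  53  53  52  52  51  52  51  52
  76  69  75  77  85  79  77  81  85  76  76  84  85  78  79  85  82  77  84  87  80  79  87  86  79  82  85  63
  70 135 206 207 209 206 206 207 208 205 205 208 209 206 207 210 210 209 211 212 209 209 212 212 210 211 206  91
  64 142 232 233 233 233 233 233 233 233 233 233 233 233 233 233 232 233 233 233 233 233 233 233 233 233 224  95
  58 142 232 233 233 233 233 233 233 233 233 233 233 233 233 233 233 233 233 233 233 233 233 233 233 233 219  92
  52 139 232 233 233 233 233 233 233 233 233 233 233 233 233 233 233 233 233 233 233 233 233 233 233 233 224  92
  46 139 232 233 233 233 233 233 233 233 233 233 233 233 233 233 233 233 233 233 233 233 233 233 233 233 225  94
  39 138 232 233 233 233 233 233 233 233 233 233 233 233 233 233 233 233 233 233 233 233 233 233 233 233 220  92
  33 138 232 233 233 233 233 233 233 233 233 233 233 233 233 233 233 233 233 233 233 233 233 233 233 233 220  90
  27 137 232 233 233 233 233 233 233 233 233 
[... 1401 characters left out ...]
33 233 233 233 229 114
 -52 139 231 233 232 233 233 233 233 233 233 232 231 221 197 184 177 177 176 177 181 211 231 231 233 233 229 115
 -58 126 193 192 194 209 225 227 229 229 218 191 183 178 175 176 177 177 177 177 178 179 189 186 213 228 225 122
 -64 105 169 172 172 173 175 176 181 180 175 174 174 174 174 174 174 174 173 173 173 173 172 172 173 174 172 110
 -70 102 132 131 131 132 133 135 137 137 137 137 138 138 137 136 138 136 135 135 135 135 133 147 157 155 157 112
 -76 170 152 151 151 152 153 155 155 155 156 156 157 137 121 120 146 159 159 159 158 157 155 201 230 229 227 164
 -82 189 155 154 155 155 155 155 156 156 156 157 157 132 142 131 137 160 160 160 160 160 159 180 231 232 228 166
```

The bed has only pins and a shadow edge left; the disc is down in the tray. I'm returning the brush.

arm_command(rows="0.0065 0.03 0 0 0 0 0;0.0065 0.037 0 0 0 0 0;0.0065 0.037 0 0 0 0 0;0.0065 0.037 0 0 0 0 0;0.0065 0.037 0 0 0 0 0;0.0065 0.037 0 0 0 0 0;0.0065 0.037 0 0 0 0 0;0.0065 0.037 0 0 0 0 0;0.0065 0.037 0 0 0 0 0;0.0065 0.037 0 0 0 0 0")

```text
clock: 19.17
position: [0.5741, -0.2734, 0.2369]
tcp_rot: [-0.001, 0.999, -0.044, -0.001]
contact_force: [0.1, 0.1, -1.6]
grip_width: 0.0176
grasp_force: 30.0
```

arm_command(rows="0.0065 0.037 0 0 0 0 0;0.0058 0.0392 0 0 0 0 0;0 0 0 0 0 -6.6 0;0 0 0 0 0 -6.6 0;0 0 0 0 0 -6.6 0;0 0 0 0 0 -6.7 0;0 0 0.03 0 0 0 0;0 0 0.03 0 0 0 0;0 0 0.03 0 0 0 0;0 0 0.03 0 0 0 0")

```text
clock: 20.0
position: [0.5796, -0.3483, 0.1157]
tcp_rot: [-0.001, 0.982, 0.187, -0.001]
contact_force: [0.2, -0.8, -2.1]
grip_width: 0.0178
grasp_force: 30.0
```

arm_command(rows="0 0 0.02 0 0 0 0;0 0 0.01 0 0 0 0;0 0 0 0 0 0 0;0 0 0 0 0 0 0;0 0 0 0 0 0 0")

```text
clock: 20.42
position: [0.5808, -0.3502, 0.0899]
tcp_rot: [0.001, 0.983, 0.186, 0.001]
contact_force: [0.7, 0.5, -2.2]
grip_width: 0.0179
grasp_force: 30.0
```

```bash
python3 g.py
python3 - <<'E'
from h import *
print(state()["position"])
W=cam("wrist",np.load("w6.npy",allow_pickle=True).item())
for p in[(338,112),(430,67),(473,180),(390,217)]:print(np.round(onz(W,p[0]*f,p[1]*f,.003),3))
E
```

```text
t 20.4167 guard [  -1.2 -473.1] z 89.9 yaw 21.43 grip 17.9 29.99964863061905 F [ 0.7  0.5 -2.2] tilt [0.0007 0.001 ] q7 -0.744424658824706
[ 0.58078939 -0.35017125  0.08992455]
[ 0.617 -0.278  0.003]
[ 0.649 -0.369  0.003]
[ 0.541 -0.406  0.003]
[ 0.511 -0.318  0.003]
```

arm_command(rows="0 0 0.006 0 0 0 0;0 0 0.006 0 0 0 0;0 0 0 0 0 0 0;0 0 0 0 0 0 0;0 0 0 0 0 0 0")

```text
clock: 20.83
position: [0.5796, -0.35, 0.0768]
tcp_rot: [0.0, 0.983, 0.186, 0.0]
contact_force: [0.3, -0.1, -2.0]
grip_width: 0.0178
grasp_force: 30.0
```

arm_command(rows="0 0 0.0015 0 0 0 0;0 0 0 0 0 0 0;0 0 0 0 0 0 0;0 0 0 0 0 0 0")

```text
clock: 21.17
position: [0.5795, -0.35, 0.0751]
tcp_rot: [0.0, 0.983, 0.186, 0.0]
contact_force: [-0.5, 0.7, -2.0]
grip_width: 0.0176
grasp_force: 30.0
```

arm_command(rows="0 0 0.001 0 0 0 0;0 0 0 0 0 0 0;0 0 0 0 0 0 0")

```text
clock: 21.42
position: [0.5799, -0.3502, 0.0746]
tcp_rot: [0.0, 0.983, 0.186, 0.0]
contact_force: [-0.1, 0.1, 0.6]
grip_width: 0.0178
grasp_force: 30.0
```

arm_command(rows="0 0 0 0 0 0 0.06;0 0 0 0 0 0 0.06;0 0 0 0 0 0 0.06;0 0 0 0 0 0 0.06;0 0 -0.02 0 0 0 0.06;0 0 -0.04 0 0 0 0.06;0 0 -0.04 0 0 0 0.06;0 0 -0.04 0 0 0 0.06;0 0 -0.03 0 0 5.5 0.06;0 0 0 0 0 5.5 0.06")

```text
clock: 22.25
position: [0.5829, -0.3518, 0.2526]
tcp_rot: [0.003, 0.996, 0.088, 0.006]
contact_force: [0.6, -1.0, 0.3]
grip_width: 0.0601
grasp_force: 0.0
```

arm_command(rows="0 0 0 0 0 5.4 0.06;-0.0237 -0.0347 0 0 0 0 0.06;-0.0237 -0.0347 0 0 0 0 0.06;-0.0237 -0.0347 0 0 0 0 0.06;-0.0237 -0.0347 0 0 0 0 0.06;-0.0237 -0.0347 0 0 0 0 0.06;-0.0237 -0.0347 0 0 0 0 0.06;0 0 0 0 0 0 0.06;0 0 0 0 0 0 0.06;0 0 0 0 0 0 0.06")

```text
clock: 23.08
position: [0.4217, -0.1572, 0.2447]
tcp_rot: [0.0, 0.999, 0.044, 0.001]
contact_force: [0.8, -0.4, 0.6]
grip_width: 0.0598
grasp_force: 0.0
```

```bash
cat > plate.py <<'E'
from g import *
im=grab_frame("wrist");np.save("wp.npy",s,allow_pickle=True);cv2.imwrite(f"pics/wp_{s['clock']:.1f}.png",im)
W=cam("wrist",s);hsv=cv2.cvtColor(im,cv2.COLOR_BGR2HSV)
m=cv2.inRange(hsv,(0,0,150),(179,60,255));m[230:]=0
cs,_=cv2.findContours(m,cv2.RETR_CCOMP,cv2.CHAIN_APPROX_NONE)
cs=[c for c in cs if cv2.contourArea(c)>800]
out=lambda c,z:np.array([onz(W,*q[0],z)[:2] for q in c],np.float32)*1e3
for c in cs:
    r=cv2.minAreaRect(out(c,.008))
    if max(r[1])<155 and min(r[1])>90 : print("plate",np.round(r[0],1),np.round(r[1],1),round(r[2],2),c.reshape(-1,2).min(0),c.reshape(-1,2).max(0)); box=c
x,y,w,h=cv2.boundingRect(box)
fill=np.zeros_like(m);cv2.drawContours(fill,[box],-1,255,-1);fill=cv2.erode(fill,np.ones((5,5)))
d=cv2.inRange(im,(0,0,0),(120,120,120))&fill
n,_,st,ce=cv2.connectedComponentsWithStats(d)
for i in range(1,n):
    if st[i][4]>=6: print("dark",np.round(ce[i],1),st[i].tolist(),np.round(onz(W,*ce[i],.008)*1e3,1))
b=cv2.inRange(im,(0,0,0),(70,70,70))&fill
c=max(cv2.findContours(b,cv2.RETR_EXTERNAL,cv2.CHAIN_APPROX_NONE)[0],key=cv2.contourArea)
print("bar",cv2.minAreaRect(out(c,.058)))
E
python3 plate.py
```

```text
t 23.0833 guard [-176.7 -295. ] z 244.7 yaw 5.0 grip 59.8 0.0 F [ 0.8 -0.4  0.6] tilt [0.0005 0.0008] q7 -1.2129403263389624
plate [ 504.7 -156.7] [105.2 145.3] 5.0 [207  59] [316 139]
dark [261.5  99.9] [257, 82, 10, 37, 359] [ 505.4 -157.3    8. ]
dark [215.9 100. ] [213, 98, 6, 5, 22] [500.  -95.1   8. ]
dark [306.  100.3] [304, 98, 5, 6, 24] [ 510.3 -218.1    8. ]
bar ((504.91839599609375, -156.63803100585938), (39.18394470214844, 8.525184631347656), 5.023155689239502)
```

arm_command(rows="0.0277 0.0022 0 0 0 0 0.06;0.0277 0.0022 0.02 0 0 0 0.06;0.0276 0.0023 0.035 0 0 0 0.06;0 0 0.04 0 0 0 0.06;0 0 0.04 0 0 0 0.06;0 0 0.015 0 0 0 0.06;0 0 0 0 0 0 0.06;0 0 0 0 0 0 0.06;0 0 0 0 0 0 0.06")

```text
clock: 23.88
position: [0.5039, -0.157, 0.0974]
tcp_rot: [0.0, 0.999, 0.043, 0.001]
contact_force: [-0.3, -0.1, 0.7]
grip_width: 0.0604
grasp_force: 0.0
```

```bash
python3 plate.py; python3 -c "
from h import *;print(state()['position'])"
```

```text
t 23.8833 guard [ -94.9 -287.6] z 97.4 yaw 4.95 grip 60.4 0.0 F [-0.3 -0.1  0.7] tilt [0.0004 0.001 ] q7 -1.3013794835236203
plate [ 510.9 -156.2] [ 93.8 145.6] 4.93 [176 134] [335 229]
dark [191.2 189. ] [187, 186, 9, 7, 51] [500.5 -95.4   8. ]
dark [319.7 188.9] [316, 186, 9, 7, 51] [ 511.1 -217.7    8. ]
bar ((526.01318359375, -204.53659057617188), (2.4182417392730713, 3.8060250282287598), 4.912918567657471)
[ 0.50411379 -0.15690316  0.09791681]
```

arm_command(rows="0.0015 0 0.03 0 0 0 0.06;0 0 0.03 0 0 0 0.06;0 0 0.011 0 0 0 0.06;0 0 0 0 0 0 0.04;0 0 0 0 0 0 0;0 0 0 0 0 0 0;0 0 0 0 0 0 0;0 0 0 0 0 0 0;0 0 0 0 0 0 0;0 0 0 0 0 0 0")

```text
clock: 24.77
position: [0.5043, -0.156, 0.026]
tcp_rot: [0.0, 0.999, 0.044, 0.0]
contact_force: [0.2, 1.4, 0.1]
grip_width: 0.0155
grasp_force: 0.0
```

arm_command(rows="0 0 0 0 0 0 0;0 0 0 0 0 0 0")

```text
clock: 24.93
position: [0.5043, -0.1559, 0.0259]
tcp_rot: [0.0, 0.999, 0.044, 0.0]
contact_force: [-1.3, 0.6, 6.5]
grip_width: 0.0136
grasp_force: 30.0
```

```bash
python3 g.py; python3 -c "
from h import *;print(state()['position'])"
```

```text
t 24.9333 guard [ -94.6 -286.5] z 25.9 yaw 5.0 grip 13.6 30.00122845172882 F [-1.3  0.6  6.5] tilt [0.0001 0.0003] q7 -1.3194169559595381
[ 0.50427247 -0.15594817  0.02593738]
```

arm_command(rows="0 0 -0.01 0 0 0 0;0 0 -0.02 0 0 0 0;0 0 -0.03 0 0 0 0;0 0 -0.03 0 0 0 0;0 0 -0.03 0 0 0 0;0 0 -0.024 0 0 0 0;0 0 0 0 0 5.05 0;0 0 0 0 0 5.05 0;0 0 0 0 0 0 0;0 0 0 0 0 0 0")

```text
clock: 25.77
position: [0.5034, -0.1558, 0.1693]
tcp_rot: [0.0, 0.999, -0.043, -0.0]
contact_force: [-0.3, 0.5, -2.7]
grip_width: 0.0142
grasp_force: 30.0
```

arm_command(rows="0.0015 -0.02 0 0 0 0 0;0.0015 -0.03 0 0 0 0 0;0.0015 -0.03 0 0 0 0 0;0.0015 -0.03 0 0 0 0 0;0.0015 -0.03 0 0 0 0 0;0.0015 -0.03 0 0 0 0 0;0.0015 -0.03 0 0 0 0 0;0.0015 -0.03 0 0 0 0 0;0.0015 -0.03 0 0 0 0 0;0.0015 -0.026 0 0 0 0 0")

```text
clock: 26.6
position: [0.5437, 0.1298, 0.1688]
tcp_rot: [-0.0, 0.999, -0.043, -0.001]
contact_force: [0.4, 0.0, -2.3]
grip_width: 0.0143
grasp_force: 30.0
```

arm_command(rows="0 0 0 0 0 0 0;0 0 0 0 0 0 0;0 0 0 0 0 0 0;0 0 0 0 0 0 0")

```text
clock: 26.93
position: [0.5441, 0.1259, 0.169]
tcp_rot: [0.001, 0.999, -0.045, -0.0]
contact_force: [-0.2, 0.3, -1.9]
grip_width: 0.0138
grasp_force: 30.0
```

```bash
python3 g.py
python3 - <<'E'
from h import *
s=state();print(s["position"],s["tcp_rot"])
im=grab_frame("wrist");np.save("wq.npy",s,allow_pickle=True);cv2.imwrite("pics/wq.png",im)
cv2.imwrite("pics/wqb.png",cv2.resize(im[:,76:436],(640,683))[:600])
E
```

```text
t 26.9333 guard [-80.   -2.3] z 169.0 yaw -5.16 grip 13.8 29.999432265758514 F [-0.2  0.3 -1.9] tilt [ 0.0006 -0.0005] q7 -2.025715503314569
[0.54406974 0.12587066 0.16896166] [ 5.69212003e-04  9.98985226e-01 -4.50329445e-02 -4.78327686e-04]
```

View pics/wqb.png

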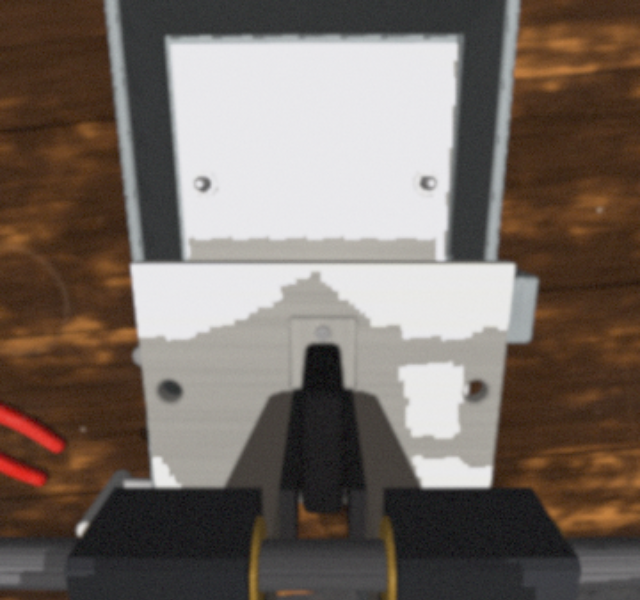

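The plate is held level, with holes at (170,391) and (476,391). The pins beyond it are at (202,183) and (428,183), and the bed is clear.

Run:
```python
from h import *
s=np.load("wq.npy",allow_pickle=True).item();im=cv2.imread("pics/wq.png");W=cam("wrist",s)
gr=cv2.cvtColor(im,cv2.COLOR_BGR2GRAY).astype(float);Rt=rot(s["tcp_rot"]);p=np.array(s["position"])
res={}
for n,u,v,z in[("pinL",202,183,.052),("pinR",428,183,.052),("holeL",170,391,None),("holeR",476,391,None)]:
    u,v=76+u*.5625,v*.5625;x0,y0=int(u)-9,int(v)-9;q=gr[y0:y0+19,x0:x0+19];bg=np.median(q)
    w=np.clip(bg-25-q,0,None)
    # keep the blob near the middle
    l=cv2.connectedComponents((w>0).astype(np.uint8))[1];yy,xx=np.mgrid[:19,:19]
    k=l[9,9] or l[(w>0)][np.argmin(((yy-9)**2+(xx-9)**2)[w>0])];w=w*(l==k)
    c=np.array([(w*xx).sum(),(w*yy).sum()])/w.sum()+[x0,y0]
    zz=z if z else p[2]-.026+.008-.003
    X=onz(W,*c,zz);t=Rt.T@(X-p);res[n]=t;print(n,np.round(c,2),(l==k).sum(),"world",np.round(X*1e3,1),"tool",np.round(t*1e3,1))
P=(res["pinL"]+res["pinR"])/2;H=(res["holeL"]+res["holeR"])/2
d=lambda a,b:np.degrees(np.arctan2(*(res[b]-res[a])[:2]))
print("shift tool x,y",np.round((P-H)*1e3,2),"angles pin,hole",d("pinL","pinR"),d("holeL","holeR"),"dist",np.linalg.norm((res["pinL"]-res["pinR"])[:2]),np.linalg.norm((res["holeL"]-res["holeR"])[:2]))
```

```text
pinL [190.68 103.16] 71 world [629.7 181.3  52. ] tool [ 80.4 -63.1 116.8]
pinR [315.21 102.49] 67 world [619.4  61.3  52. ] tool [ 80.9  57.4 117. ]
holeL [171.42 218.79] 137 world [550.4 186.5 148. ] tool [  0.8 -61.   20.9]
holeR [343.78 218.77] 128 world [539.   61.8 148. ] tool [ 0.7 64.2 21.1]
shift tool x,y [79.88 -4.41 95.88] angles pin,hole 0.2586553164544252 -0.04216223467119205 dist 0.12048425218405194 0.12521804325221647
```

arm_command(rows="0.02 -0.0011 0 0 0 -0.3 0;0.02 -0.0011 0 0 0 0 0;0.02 -0.0011 0 0 0 0 0;0.02 -0.0011 0 0 0 0 0;0 0 0.02 0 0 0 0;0 0 0.02 0 0 0 0;0 0 0.02 0 0 0 0;0 0 0.01 0 0 0 0;0 0 0 0 0 0 0;0 0 0 0 0 0 0")

```text
clock: 27.82
position: [0.6244, 0.1245, 0.0994]
tcp_rot: [0.0, 0.999, -0.042, -0.0]
contact_force: [1.0, -0.5, -1.8]
grip_width: 0.0138
grasp_force: 30.0
```

arm_command(rows="0 0 0 0 0 0 0;0 0 0 0 0 0 0;0 0 0 0 0 0 0")

```text
clock: 28.07
position: [0.6252, 0.1253, 0.1007]
tcp_rot: [-0.0, 0.999, -0.042, 0.001]
contact_force: [-0.0, 0.0, -1.9]
grip_width: 0.0137
grasp_force: 30.0
```

```bash
python3 g.py
python3 - <<'E'
from h import *
s0=np.load("wq.npy",allow_pickle=True).item();s=state()
print("moved in old tool axes",np.round(rot(s0["tcp_rot"]).T@(s["position"]-s0["position"])*1e3,1), s["tcp_rot"], "want 79.9 -4.4")
E
```

```text
t 28.0667 guard [0.8 4.4] z 100.7 yaw -4.8 grip 13.7 29.999480545520782 F [-0.   0.  -1.9] tilt [-0.0003  0.0011] q7 -1.9972239279330837
moved in old tool axes [80.9 -6.9 68.1] [-2.50391264e-04  9.99123952e-01 -4.18340783e-02  1.08411981e-03] want 79.9 -4.4
```

arm_command(rows="0 0 0 0 0 0 0;0 0 0 0 0 0 0;0 0 0 0 0 0 0;0 0 0 0 0 0 0;0 0 0 0 0 0 0;0 0 0 0 0 0 0;0 0 0 0 0 0 0")

```text
clock: 28.65
position: [0.6244, 0.1252, 0.0993]
tcp_rot: [0.0, 0.999, -0.042, -0.0]
contact_force: [-0.5, 0.1, -2.1]
grip_width: 0.0139
grasp_force: 30.0
```

arm_command(rows="0 0 0 0 0 0 0")

```text
clock: 28.73
position: [0.6244, 0.1252, 0.0993]
tcp_rot: [0.0, 0.999, -0.042, -0.0]
contact_force: [-0.5, 1.2, -1.2]
grip_width: 0.0136
grasp_force: 30.0
```

arm_command(rows="0 0 0 0 0 0 0")

```text
clock: 28.82
position: [0.6244, 0.1252, 0.0993]
tcp_rot: [0.0, 0.999, -0.042, -0.0]
contact_force: [-0.1, 0.3, -2.7]
grip_width: 0.0139
grasp_force: 30.0
```

Run:
```python
from h import *
for i in range(6):
    grab_frame("wrist");s=state();print(np.round(s["position"]*1e3,1),np.round(s["dq"],3),s["tcp_rot"])
im=grab_frame("wrist");cv2.imwrite("pics/wr.png",im)
W=cam("wrist",s)
gr=cv2.cvtColor(im,cv2.COLOR_BGR2GRAY)
for u,v in [(171,219),(344,219)]: print(gr[v-8:v+9,u-8:u+9])
```

```text
[624.4 125.2  99.3] [-0.001  0.001 -0.001 -0.    -0.     0.001  0.   ] [ 1.97156298e-05  9.99124036e-01 -4.18468273e-02 -6.34506165e-05]
[624.4 125.2  99.4] [-0.001 -0.001 -0.     0.    -0.001 -0.001  0.001] [ 2.39064787e-05  9.99124697e-01 -4.18310589e-02 -3.00963759e-05]
[624.4 125.2  99.4] [ 0.001 -0.001  0.001 -0.    -0.001  0.     0.   ] [ 2.05352741e-05  9.99126412e-01 -4.17901019e-02  2.65474510e-06]
[624.4 125.2  99.4] [ 0.001  0.001  0.002 -0.001  0.001  0.     0.   ] [ 3.89143251e-05  9.99125659e-01 -4.18080642e-02 -3.38296027e-05]
[624.4 125.2  99.4] [-0.     0.     0.001  0.    -0.001 -0.001 -0.   ] [ 1.72359651e-05  9.99125604e-01 -4.18094059e-02 -1.27250405e-05]
[624.4 125.2  99.4] [ 0.001  0.001  0.     0.001 -0.002 -0.001  0.001] [ 2.68746780e-05  9.99123828e-01 -4.18518187e-02 -2.86269220e-05]
[[167 168 166 166 166 163 163 161 166 163 166 165 166 162 165 166 165]
 [166 166 167 163 162 156 153 153 156 157 163 162 165 166 167 167 165]
 [169 164 159 152 143 135 133 133 137 146 153 156 161 166 165 165 166]
 [165 160 150 136 116 102 107 116 125 137 153 156 156 162 164 166
[... 1437 characters left out ...]
163 165 166 165 166 163 162 154 138 109  92  99 126 145 158]
 [166 159 163 166 164 164 162 161 159 146 123  98  85  99 127 145 155]
 [168 159 160 168 166 161 163 159 146 128 105  90  89 102 122 142 157]
 [161 149 151 157 154 156 143 137 125 108  93  91  93 113 132 149 160]
 [156 129 127 127 128 126 120 112 101  94  86  90 106 122 140 152 161]
 [156 125 111 102 104 101  98  93  92  89  95 106 118 131 149 153 159]
 [164 139 118 106  97  90  92  94  96  96 110 128 137 150 156 160 165]
 [174 152 137 124 113 106 109 104 111 119 132 141 152 158 162 162 166]
 [179 162 152 141 136 133 130 129 135 140 149 156 160 164 165 167 167]
 [182 165 156 153 151 148 149 146 151 152 158 160 163 167 163 166 165]]
```

arm_command(rows="0 0.0022 0 0 0 0 0;0 0 0.008 0 0 0 0;0 0 0 0 0 0 0;0 0 0 0 0 0 0;0 0 0 0 0 0 0;0 0 0 0 0 0 0;0 0 0 0 0 0 0;0 0 0 0 0 0 0;0 0 0 0 0 0 0")

```text
clock: 29.92
position: [0.6243, 0.123, 0.0915]
tcp_rot: [-0.0, 0.999, -0.042, 0.0]
contact_force: [0.7, -0.2, -1.8]
grip_width: 0.0136
grasp_force: 30.0
```

Run:
```python
from h import *
print(np.round(np.load("wq.npy",allow_pickle=True).item()["dq"],3))
s=state();im=grab_frame("wrist");cv2.imwrite("pics/ws.png",im);print(s["position"],s["contact_force"],s["tcp_rot"])
a=cv2.imread("pics/wr.png")
L=lambda i,u:cv2.resize(i[207:232,u-13:u+13],(390,290),interpolation=cv2.INTER_CUBIC)
cv2.imwrite("pics/holes.png",np.vstack([np.hstack([L(a,171),L(a,344)]),np.hstack([L(im,171),L(im,344)])]))
```

```text
[ 0.007 -0.007  0.002 -0.003 -0.003 -0.002 -0.005]
[0.624293   0.12304935 0.09151777] [ 0.7246256  -0.22548989 -1.82596159] [-1.78464793e-05  9.99125739e-01 -4.18060189e-02  1.22564550e-04]
```

View pics/holes.png

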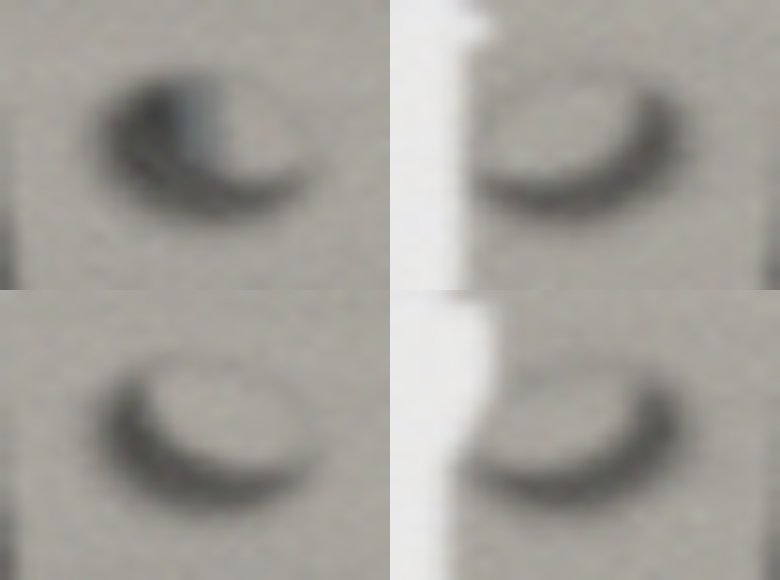

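Both lower crops look symmetric, so the plate is centred over the pins. I'm descending slowly.

arm_command(rows="0 0 0.003 0 0 0 0;0 0 0.003 0 0 0 0;0 0 0.003 0 0 0 0;0 0 0 0 0 0 0;0 0 0 0 0 0 0;0 0 0 0 0 0 0")

```text
clock: 30.47
position: [0.6242, 0.123, 0.0823]
tcp_rot: [0.0, 0.999, -0.042, -0.0]
contact_force: [-0.7, -0.4, -1.4]
grip_width: 0.0136
grasp_force: 30.0
```

arm_command(rows="0 0 0.002 0 0 0 0;0 0 0.002 0 0 0 0;0 0 0 0 0 0 0;0 0 0 0 0 0 0")

```text
clock: 30.8
position: [0.6241, 0.1229, 0.0782]
tcp_rot: [0.0, 0.999, -0.042, -0.0]
contact_force: [-0.7, -0.8, -1.4]
grip_width: 0.0139
grasp_force: 30.0
```

arm_command(rows="0 0 0.002 0 0 0 0;0 0 0.002 0 0 0 0;0 0 0.001 0 0 0 0;0 0 0 0 0 0 0;0 0 0 0 0 0 0")

```text
clock: 31.22
position: [0.6242, 0.123, 0.0732]
tcp_rot: [0.0, 0.999, -0.042, -0.0]
contact_force: [-0.7, -0.0, -2.4]
grip_width: 0.0134
grasp_force: 30.0
```

arm_command(rows="0 0 0.001 0 0 0 0;0 0 0.001 0 0 0 0;0 0 0 0 0 0 0;0 0 0 0 0 0 0")

```text
clock: 31.55
position: [0.6241, 0.123, 0.0713]
tcp_rot: [0.0, 0.999, -0.042, -0.0]
contact_force: [0.4, -0.3, -2.3]
grip_width: 0.0139
grasp_force: 30.0
```

arm_command(rows="0 0 0.001 0 0 0 0;0 0 0 0 0 0 0;0 0 0 0 0 0 0;0 0 0 0 0 0 0")

```text
clock: 31.88
position: [0.6244, 0.123, 0.071]
tcp_rot: [0.0, 0.999, -0.042, 0.0]
contact_force: [-2.3, -0.7, 4.5]
grip_width: 0.0136
grasp_force: 30.0
```

arm_command(rows="0 0 0.0007 0 0 0 0;0 0 0 0 0 0 0;0 0 0 0 0 0 0")

```text
clock: 32.13
position: [0.6243, 0.123, 0.071]
tcp_rot: [0.0, 0.999, -0.042, 0.0]
contact_force: [-3.8, -0.9, 8.8]
grip_width: 0.014
grasp_force: 30.0
```

arm_command(rows="0 0 0 0 0 0 0.04;0 0 0 0 0 0 0.04;0 0 0 0 0 0 0.04;0 0 -0.01 0 0 0 0.04;0 0 -0.03 0 0 0 0.04;0 0 -0.04 0 0 0 0.04;0 0 -0.04 0 0 0 0.04;0 0 -0.04 0 0 0 0.04;0 0 -0.04 0 0 0 0.04;0 0 0 0 0 0 0.04")

```text
clock: 32.97
position: [0.6285, 0.1243, 0.2799]
tcp_rot: [-0.002, 0.999, -0.042, 0.008]
contact_force: [1.2, 0.7, 1.5]
grip_width: 0.0398
grasp_force: 0.0
```

arm_command(rows="-0.0336 -0.0086 0 0 0 0 0.04;-0.0336 -0.0086 0 0 0 0 0.04;-0.0336 -0.0086 0 0 0 0 0.04;-0.0336 -0.0086 0 0 0 0 0.04;-0.0336 -0.0086 0 0 0 0 0.04;0 0 0 0 0 -7 0.04;0 0 0 0 0 -7 0.04;0 0 0 0 0 -7 0.04;0 0 0 0 0 -7 0.04;0 0 0 0 0 -7 0.04")

```text
clock: 33.8
position: [0.4604, 0.18, 0.2702]
tcp_rot: [0.0, 0.965, 0.264, 0.0]
contact_force: [-0.4, 0.5, 0.2]
grip_width: 0.0399
grasp_force: 0.0
```

arm_command(rows="0 0 0 0 0 -7 0.04;0 0 0 0 0 -7 0.04;0 0 0 0 0 -7 0.04;0 0 0 0 0 -7 0.04;0 0 0 0 0 -7 0.04;0 0 0 0 0 -7 0.04;0 0 0 0 0 -7 0.04;0 0 0 0 0 -2 0.04;0 0 0 0 0 0 0.04;0 0 0 0 0 0 0.04")

```text
clock: 34.63
position: [0.4604, 0.1799, 0.2699]
tcp_rot: [0.0, 0.76, 0.65, 0.0]
contact_force: [0.3, 0.4, -0.4]
grip_width: 0.0402
grasp_force: 0.0
```

arm_command(rows="0 0 0 0 0 0 0.04;0 0 0 0 0 0 0.04;0 0 0 0 0 0 0.04;0 0 0 0 0 0 0.04")

```text
clock: 34.97
position: [0.4604, 0.18, 0.2697]
tcp_rot: [0.0, 0.759, 0.651, -0.0]
contact_force: [-0.5, -0.3, -0.2]
grip_width: 0.0401
grasp_force: 0.0
```

Run:
```python
from g import *
im=grab_frame("wrist");cv2.imwrite("pics/wd.png",im)
W=cam("wrist",s);print(s["position"],np.round(s["qpos"],2))
for n,X in[("handle",[.4616,.2618,.102]),("hinge",[.5526,.2083,.11]),("bed",[.624,.121,.053])]:print(n,np.round(proj(W,X),1))
h=np.array([.5526,.2083])
# grey (low saturation) rectification of plane z=.102 round the handle, 4 mm cells
gr=cv2.cvtColor(im,cv2.COLOR_BGR2HSV)
print("V on z=.106, rows x .40-.57, cols y .30..19; * = saturated (wood)")
for x in np.arange(.400,.575,.006):
    r=[]
    for y in np.arange(.30,.185,-.006):
        u,v=np.round(proj(W,[x,y,.106])).astype(int)
        r.append("  . " if not(0<=u<512 and 0<=v<384) else f"{gr[v,u,2]:3d}"+("*" if gr[v,u,1]>70 else " "))
    print(f"{x:.3f}"," ".join(r))
```

```text
t 34.9667 guard [-168.2   44.2] z 269.7 yaw 81.19 grip 40.1 0.0 F [-0.5 -0.3 -0.2] tilt [ 0. -0.] q7 -0.667330996449129
[0.46036813 0.17996632 0.26970032] [-0.08  0.18 -0.41  1.89  0.08  1.09 -0.67]
handle [247.  100.8]
hinge [332.5 136.2]
bed [377.2 184.8]
V on z=.106, rows x .40-.57, cols y .30..19; * = saturated (wood)
0.400  54*  57*  58*  51*  55*  60*  56*  62*  58*  44*  50* 170  115  138  148  113   40*  46*  45*  63*
0.406  68*  58*  60*  60*  54*  58*  62*  57*  70*  52*  44* 110  116   42   49   42*  41*  47*  58*  83*
0.412  68*  66*  67*  58*  62*  62*  71*  83*  88*  80*  35*  95  114   52*  49*  51*  56*  63*  55*  65*
0.418  65*  70*  76*  63*  66*  66*  66*  63*  71*  56*  47*  97  107   61   49*  52*  46*  39*  43*  41*
0.424  72*  62*  60*  59*  54*  54*  56*  55*  45*  39*  34*  92  102   80   37*  41*  51*  63*  62*  55*
0.430  83* 116*  90*  77*  74*  66*  68*  63*  42*  49*  48*  82  108  100   44*  48*  57*  70*  76*  62*
0.436  85*  91*  91*  74*  72*  77*  69*  50*  56*  57*  60*  67  138  110   45*  61*  66*  65*  71*  81*
0.442  86*  84*  82*  72*  70*  70
[... 1702 characters left out ...]
  67*  69*  71*  77* 157  229  187  136  116   87   86  118   58 
0.544  68*  67*  75*  86*  82*  82*  96*  78*  88* 102* 115* 115   83*  99  121  109  109  114  142  153 
0.550  73*  77*  72*  76*  67*  91* 127* 104* 107* 141* 173* 164* 118*  66  154  121  223  234  235  236 
0.556  84*  83*  66*  77*  85* 115* 124* 107*  85*  99* 108*  97*  85*  62* 148  218  236  235  235  235 
0.562  87*  77*  76*  86*  75*  92*  98*  82*  82*  73*  73*  73*  75*  57*  62  120  166  194  166  162 
0.568  73*  66*  68*  67*  69*  65*  72*  73*  73*  68*  60*  68*  68*  49   69   93  173  236  234  234 
0.574  99* 101*  78*  58*  60*  61*  59*  56*  57*  58*  64*  60*  62*  40*  67   76  197  235  234  235
```

arm_command(rows="0.0265 -0.0044 0 0 0 0 0.04;0.0265 -0.0044 0 0 0 0 0.04;0.0264 -0.0044 0 0 0 0 0.04;0 0 0.04 0 0 0 0.04;0 0 0.04 0 0 0 0.04;0 0 0.04 0 0 0 0.04;0 0 0.03 0 0 0 0.04;0 0 0 0 0 0 0.04;0 0 0 0 0 0 0.04;0 0 0 0 0 0 0.04")

```text
clock: 35.85
position: [0.4605, 0.2614, 0.1214]
tcp_rot: [0.0, 0.759, 0.651, 0.001]
contact_force: [-0.5, -0.6, 0.1]
grip_width: 0.0398
grasp_force: 0.0
```

arm_command(rows="0 0 0.02 0 0 0 0.04;0 0 0.02 0 0 0 0.04;0 0 0 0 0 0 0.04;0 0 0 0 0 0 0.04;0 0 0 0 0 0 0;0 0 0 0 0 0 0;0 0 0 0 0 0 0;0 0 0 0 0 0 0;0 0 0 0 0 0 0")

```text
clock: 36.6
position: [0.4593, 0.261, 0.0805]
tcp_rot: [-0.0, 0.759, 0.651, 0.0]
contact_force: [-2.3, 0.9, 4.3]
grip_width: 0.0116
grasp_force: 30.0
```

```bash
python3 g.py
python3 - <<'E'
from h import *
s=state();p=s["position"];h=np.array([.5526,.2083]);r=p[:2]-h
print(p,"radius",np.linalg.norm(r),"theta",244.2-np.degrees(np.arctan2(r[1],r[0])))
im=grab_frame("wrist");cv2.imwrite("pics/we.png",im)
E
```

```text
t 36.6 guard [-176.5  124.8] z 80.5 yaw 81.21 grip 11.6 30.00189185142517 F [-2.3  0.9  4.3] tilt [-0.0002  0.0003] q7 -0.9689080743752693
[0.45925101 0.26098885 0.08045759] radius 0.1071921121790372 theta 93.64162878606737
```

arm_command(rows="-0.0107 -0.0034 0 0 0 -6 0;-0.0107 -0.0034 0 0 0 -6 0;-0.0107 -0.0034 0 0 0 -6 0;-0.0107 -0.0034 0 0 0 -6 0;-0.0107 -0.0034 0 0 0 -6 0;-0.0107 -0.0034 0 0 0 -6 0;-0.0107 -0.0034 0 0 0 -6 0;0 0 0 0 0 0 0;0 0 0 0 0 0 0")

```text
clock: 37.4
position: [0.449, 0.1836, 0.0804]
tcp_rot: [0.0, 0.476, 0.879, 0.0]
contact_force: [-1.8, -0.4, 6.3]
grip_width: 0.0113
grasp_force: 30.0
```

```bash
cat > d.py <<'E'
from h import *
s=state();p=s["position"];h=np.array([.5526,.2083]);r=p[:2]-h
print(p,"radius",np.linalg.norm(r),"theta",244.2-np.degrees(np.arctan2(r[1],r[0]))%360,"yaw",2*np.degrees(np.arctan2(s["tcp_rot"][2],s["tcp_rot"][1])),s["contact_force"],s["grip_width"],s["clock"],s["qpos"][6])
E
python3 d.py
```

```text
[0.44895604 0.18358291 0.08039227] radius 0.1065504805752885 theta 50.786598009173076 yaw 123.11712429464076 [-1.82222998 -0.35046945  6.28831645] 0.011343076881909267 37.4 -0.22068065445425777
```

arm_command(rows="-0.0107 -0.0034 0 0 0 -6 0;-0.0107 -0.0034 0 0 0 -6 0;-0.0107 -0.0034 0 0 0 -6 0;-0.0107 -0.0034 0 0 0 -6 0;-0.0107 -0.0034 0 0 0 -6 0;-0.0107 -0.0034 0 0 0 -6 0;-0.0107 -0.0034 0 0 0 -6 0;0 0 0 0 0 0 0;0 0 0 0 0 0 0")

```text
clock: 38.15
position: [0.4923, 0.1208, 0.0804]
tcp_rot: [0.001, 0.13, 0.991, 0.001]
contact_force: [2.5, 1.5, 4.1]
grip_width: 0.0113
grasp_force: 30.0
```

```bash
python3 d.py
```

```text
[0.4922962  0.12082443 0.08042416] radius 0.10624746709040897 theta 8.781552441798851 yaw 165.0110416165124 [2.4957952  1.45796853 4.13855212] 0.01125670197945414 38.15 0.5534408756027542
```

arm_command(rows="-0.0037 -0.0013 0 0 0 -2 0;-0.0037 -0.0013 0 0 0 -2 0;-0.0037 -0.0013 0 0 0 -2 0;-0.0037 -0.0013 0 0 0 -2 0;0 0 0 0 0 0 0;0 0 0 0 0 0 0")

```text
clock: 38.65
position: [0.503, 0.1144, 0.0804]
tcp_rot: [-0.0, 0.06, 0.998, 0.001]
contact_force: [-2.3, 3.5, 7.1]
grip_width: 0.0113
grasp_force: 30.0
```

```bash
python3 d.py
```

```text
[0.50302043 0.11439335 0.08035955] radius 0.10619130406362313 theta 2.032551645347951 yaw 173.16860137323218 [-2.28719849  3.47977052  7.14617212] 0.011306798811597952 38.65 0.6950702716414391
```

arm_command(rows="-0.003 -0.001 0 0 0 -0.8 0;-0.003 -0.001 0 0 0 0 0;0 0 0 0 0 0 0;0 0 0 0 0 0 0")

```text
clock: 38.98
position: [0.5061, 0.1128, 0.0803]
tcp_rot: [-0.003, 0.052, 0.999, 0.001]
contact_force: [-11.7, 5.3, 14.6]
grip_width: 0.0112
grasp_force: 30.0
```

```bash
python3 d.py
```

```text
[0.506146   0.11277238 0.0802916 ] radius 0.10622382066461467 theta 0.1331276802823993 yaw 174.0283107355868 [-11.74660943   5.32682856  14.5522994 ] 0.011159114090396802 38.9833 0.7156766460706799
```

arm_command(rows="-0.003 0 0 0 0 0 0;0 0 0 0 0 0 0;0 0 0 0 0 0 0")

```text
clock: 39.23
position: [0.5062, 0.1127, 0.0802]
tcp_rot: [-0.005, 0.052, 0.999, -0.0]
contact_force: [-18.6, 4.1, 22.6]
grip_width: 0.011
grasp_force: 30.0
```

```bash
python3 d.py
```

```text
[0.50619482 0.1127309  0.0802106 ] radius 0.1062397989897406 theta 0.09967024629179377 yaw 174.07494124047662 [-18.63273504   4.06161897  22.5714933 ] 0.011043816633552491 39.2333 0.7182348822767142
```

arm_command(rows="0.004 0 0 0 0 0 0;0 0 0 0 0 0 0.04;0 0 0 0 0 0 0.04;0 0 0 0 0 0 0.04;0 0 -0.02 0 0 0 0.04;0 0 -0.04 0 0 0 0.04;0 0 -0.04 0 0 0 0.04;0 0 -0.04 0 0 0 0.04;0 0 -0.02 0 0 0 0.04;0 0 0 0 0 0 0.04")

```text
clock: 40.07
position: [0.5116, 0.1101, 0.2442]
tcp_rot: [0.004, 0.053, 0.999, 0.0]
contact_force: [0.5, 0.6, -0.3]
grip_width: 0.0397
grasp_force: 0.0
```

arm_command(rows="0 0.04 0 0 0 0 0.04;0 0.04 0 0 0 0 0.04;0 0.04 0 0 0 0 0.04;0 0.04 0 0 0 0 0.04;0 0.04 0 0 0 0 0.04;0 0.04 0 0 0 0 0.04;0 0.04 0 0 0 0 0.04;0 0 0 0 0 0 0.04;0 0 0 0 0 0 0.04;0 0 0 0 0 0 0.04")

```text
clock: 40.9
position: [0.5379, 0.3872, 0.2379]
tcp_rot: [-0.001, 0.052, 0.999, -0.001]
contact_force: [-0.3, -0.2, -0.4]
grip_width: 0.0399
grasp_force: 0.0
```

```bash
python3 g.py
python3 - <<'E'
from h import *
t=grab_frame("top");cv2.imwrite("pics/topE.png",t);b=cv2.imread("pics/top0.png")
sc=grab_frame("scene");cv2.imwrite("pics/sceneE.png",sc);sb=cv2.imread("pics/scene0.png")
for n,a,c,C in(("top",b,t,cam("top")),("scene",sb,sc,cam("scene"))):
    # handle-and-door window: phase correlation & difference
    P=np.array([proj(C,X) for X in([.51,.11,.102],[.5526,.2083,.11],[.54,.037,.11])]);print(n,np.round(P,1).tolist())
    d=np.abs(a.astype(int)-c).max(2);m=(d>45).astype(np.uint8);k,_,st,ce=cv2.connectedComponentsWithStats(m)
    for i in range(1,k):
        if st[i][4]>12: print("  diff",np.round(ce[i]).tolist(),st[i].tolist())
E
```

```text
t 40.9 guard [-109.4  257.5] z 237.9 yaw 173.98 grip 39.9 0.0 F [-0.3 -0.2 -0.4] tilt [-0.0008 -0.0012] q7 0.4385461064968009
top [[223.8, 227.3], [187.2, 211.5], [250.8, 215.7]]
  diff [159.0, 278.0] [0, 145, 334, 239, 22832]
  diff [219.0, 186.0] [217, 178, 6, 18, 80]
  diff [384.0, 190.0] [372, 182, 25, 20, 253]
  diff [89.0, 187.0] [84, 184, 9, 8, 53]
  diff [228.0, 191.0] [225, 189, 6, 5, 13]
  diff [384.0, 203.0] [373, 194, 23, 17, 167]
  diff [25.0, 218.0] [22, 210, 9, 14, 58]
  diff [315.0, 230.0] [289, 210, 54, 42, 1882]
  diff [314.0, 325.0] [271, 297, 77, 69, 1529]
  diff [268.0, 321.0] [265, 320, 8, 4, 25]
  diff [293.0, 321.0] [288, 320, 9, 4, 19]
scene [[264.3, 204.2], [236.5, 216.7], [266.9, 186.4]]
  diff [339.0, 3.0] [333, 0, 11, 7, 52]
  diff [413.0, 38.0] [343, 0, 131, 106, 6416]
  diff [503.0, 45.0] [487, 0, 25, 79, 1214]
  diff [255.0, 64.0] [157, 2, 186, 125, 5951]
  diff [304.0, 6.0] [301, 5, 6, 4, 13]
  diff [290.0, 15.0] [286, 12, 9, 7, 17]
  diff [258.0, 36.0] [254, 32, 8, 8, 19]
  diff [252.0, 41.0] [249, 38, 6, 8, 17]
  diff [232.0, 51.0] [221, 44, 23, 14,
[... 1157 characters left out ...]

  diff [467.0, 215.0] [460, 212, 16, 6, 37]
  diff [480.0, 216.0] [477, 214, 7, 4, 14]
  diff [416.0, 228.0] [409, 221, 14, 17, 108]
  diff [255.0, 226.0] [254, 223, 4, 6, 17]
  diff [266.0, 226.0] [263, 224, 6, 5, 14]
  diff [334.0, 232.0] [331, 227, 6, 11, 20]
  diff [387.0, 255.0] [375, 241, 23, 29, 383]
  diff [326.0, 246.0] [324, 242, 6, 9, 14]
  diff [294.0, 250.0] [291, 249, 6, 4, 15]
  diff [401.0, 251.0] [397, 248, 9, 9, 26]
  diff [403.0, 260.0] [400, 257, 6, 6, 13]
  diff [222.0, 270.0] [219, 267, 6, 7, 18]
  diff [222.0, 291.0] [201, 278, 45, 24, 247]
  diff [251.0, 282.0] [249, 279, 4, 6, 16]
  diff [460.0, 283.0] [457, 278, 6, 11, 31]
  diff [201.0, 282.0] [198, 280, 7, 6, 29]
```

Run:
```python
from h import *
T=cam("top")
for n in("top0","topE"):
    t=cv2.imread(f"pics/{n}.png")[165:225,345:415];h=cv2.cvtColor(t,cv2.COLOR_BGR2HSV)
    m=cv2.inRange(h,(5,50,130),(35,255,255))
    cs=sorted(cv2.findContours(m,cv2.RETR_EXTERNAL,cv2.CHAIN_APPROX_NONE)[0],key=cv2.contourArea)[-2:]
    for c in cs:
        q=c.reshape(-1,2)+[345,165];print(n,cv2.contourArea(c),q.min(0),q.max(0),q.mean(0))
    print(np.round(onz(T,*proj(T,[.58,-.35,.045]),.045),3),proj(T,[.58,-.35,.003]),proj(T,[.58,-.35,.117]))
    for y in range(0,60,2):print("".join("#" if m[y,x] else ("k" if h[y,x,2]<75 and h[y,x,1]<70 else ".") for x in range(70)))
```

```text
top0 157.5 [360 173] [391 184] [375.10144928 178.73913043]
top0 238.0 [373 194] [396 210] [384.17857143 201.60714286]
[ 0.58  -0.35   0.045] [378.93980333 205.47629919] [392.6404323 199.3706764]
########################.......................kkkkk........kkkkkk....
..#####..##########.............................kkkkkkkk....kkkkkkkk..
......############................................kkkkkkkkkkkkkkkkkkk.
#....................................................kkkkkkkkkkkkkkkkk
##........................##..........................kkkkkkkkkkkkkk..
###.......................###......#....................kkkkkkkkk.....
####....####......###########################.............kkkkk.......
#####..#######.################################..............k........
####................######################......######..............kk
##.....................########..................#######..........kkkk
..............................kkkkkkkk......############............kk
.........................kkkkkkkkkkkkkk..###############..............
.#...............kkkkkkkkkkkkkkkkkkkkkk..####.......#
[... 2837 characters left out ...]
.......................................#######............#..
......................................................................
......................................................................
......................................................................
..........#####............k...k....k..........k......................
........................kk.k.kkk.k....k.....k.........................
......................kk..k.kkkk......................................
.......................k...k....kk....................................
......................kkk.k.kk........................................
...................##...k...k.k.......................................
```

The top camera shows the door shut as at the start, but the brush has been knocked about 25 mm. I'm checking whether it is still upright on the mat.

arm_command(rows="-0.011 -0.04 -0.006 0 0 0 0.06;-0.011 -0.04 -0.006 0 0 0 0.06;-0.011 -0.04 -0.006 0 0 0 0.06;-0.011 -0.04 -0.006 0 0 0 0.06;-0.011 -0.04 -0.006 0 0 0 0.06;-0.011 -0.04 -0.006 0 0 0 0.06;-0.011 -0.04 -0.006 0 0 0 0.06;-0.011 -0.04 -0.006 0 0 0 0.06;-0.011 -0.04 -0.006 0 0 0 0.06;-0.011 -0.04 -0.006 0 0 0 0.06")

```text
clock: 41.83
position: [0.6047, -0.0233, 0.2999]
tcp_rot: [0.0, 0.054, 0.999, -0.001]
contact_force: [0.1, -0.1, -0.1]
grip_width: 0.0602
grasp_force: 0.0
```

arm_command(rows="-0.011 -0.04 0 0 0 0 0.06;-0.011 -0.04 0 0 0 0 0.06;-0.011 -0.04 0 0 0 0 0.06;-0.011 -0.04 0 0 0 0 0.06;-0.011 -0.04 0 0 0 0 0.06;-0.011 -0.04 0 0 0 0 0.06;-0.011 -0.04 0 0 0 0 0.06;-0.011 -0.04 0 0 0 0 0.06;0 0 0 0 0 0 0.06;0 0 0 0 0 0 0.06")

```text
clock: 42.67
position: [0.6571, -0.3517, 0.2979]
tcp_rot: [-0.001, 0.057, 0.998, -0.0]
contact_force: [0.6, 0.6, -0.3]
grip_width: 0.06
grasp_force: 0.0
```

arm_command(rows="0 0 0 0 0 0 0.06;0 0 0 0 0 0 0.06;0 0 0 0 0 0 0.06;0 0 0 0 0 0 0.06")

```text
clock: 43.0
position: [0.6596, -0.3448, 0.3001]
tcp_rot: [0.0, 0.051, 0.999, -0.0]
contact_force: [1.0, -0.5, -2.0]
grip_width: 0.0596
grasp_force: 0.0
```

Run:
```python
from brush import *
from g import *
im=grab_frame("wrist");cv2.imwrite("pics/wf.png",im);W=cam("wrist",s);print(s["position"])
b=proj(W,[.606,-.348,.045]).astype(int);print(b,[np.round(proj(W,[*m,.003])).tolist() for m in((.617,-.278),(.649,-.369),(.541,-.406),(.511,-.318))])
brush(im,s,(b[0]-38,b[1]-38,b[0]+38,b[1]+38))
h=cv2.cvtColor(im,cv2.COLOR_BGR2HSV);k=cv2.inRange(h,(0,0,0),(179,75,95));k[235:]=0
k=cv2.morphologyEx(k,cv2.MORPH_CLOSE,np.ones((5,5)))
for c in cv2.findContours(k,cv2.RETR_EXTERNAL,cv2.CHAIN_APPROX_NONE)[0]:
    if cv2.contourArea(c)>1500:
        print("mat?",cv2.minAreaRect(np.array([onz(W,*p[0],.003)[:2] for p in c],np.float32)*1e3))
for y in range(max(b[1]-66,0),b[1]+66,3):print("".join("#" if (h[y,x,0]<35 and h[y,x,1]>50 and h[y,x,2]>130) else ("k" if h[y,x,2]<95 and h[y,x,1]<75 else ".") for x in range(b[0]-80,b[0]+80,2)))
```

```text
t 43.0 guard [  76.9 -460.8] z 300.1 yaw 174.12 grip 59.6 0.0 F [ 1.  -0.5 -2. ] tilt [ 0.0002 -0.0002] q7 1.6216465648445255
[ 0.65960231 -0.3447979   0.30008478]
[252 121] [[297.0, 122.0], [243.0, 147.0], [211.0, 81.0], [266.0, 53.0]]
px [214 101] [289 158] rect ((620.8226318359375, -349.3228759765625), (112.75210571289062, 82.5082778930664), 81.61811828613281)
mat? ((580.1561279296875, -340.631103515625), (118.59201049804688, 98.88365173339844), 20.538864135742188)
...........################################.kkkkk.#####.................###.....
...........########...##################...kkkkkkk###...................########
........#####.####.....#...#######.......k.kkkkkkk###...................#######.
.............##.#################..........kkkkkkkk....................#####....
...........###########......................kkkkkkkk............................
......#........##........................kkkkkkkkkkk...................#####....
.........................................k.kkkkkkkkkk.................#####.....
..........................k......kk....kkk.kkkkkkkkkkk......
[... 2236 characters left out ...]
.....#########.######....................###########
####..........kkkkkkk...................#.#######............###################
###..#.........k..kkkkk...################...###....############################
..#####.............kkkkk..#####################################################
########...k.....kkk.kkkkk...###################################################
#...####.kk......kkkk.kkkkkk...#################################################
....#####..........k........k...################################################
##########.k................kkk..###############################################
##########...k.............kkkkk..##############################################
```

Run:
```python
from h import *
im=cv2.imread("pics/wf.png");s=state();W=cam("wrist",s)
a=np.radians(20.5);R=np.array([[np.cos(a),-np.sin(a)],[np.sin(a),np.cos(a)]]);c=np.array([.5802,-.3406])
for z in(.003,.045):
    print("z",z,"mat coords: rows x 70..-60 step 5, cols y 60..-60 step 4")
    h=cv2.cvtColor(im,cv2.COLOR_BGR2HSV)
    for x in range(75,-30,-5):
        r=""
        for y in range(64,-68,-4):
            u,v=np.round(proj(W,[*(c+R@np.array([x,y])/1e3),z])).astype(int)
            H,S,V=h[v,u]; r+=" %3d%s"%(V,"*" if S>75 else " ")
        print(f"{x:4d}",r)
```

```text
z 0.003 mat coords: rows x 70..-60 step 5, cols y 60..-60 step 4
  75  211* 185* 142* 128* 123* 109* 103*  99*  89*  90*  95*  97* 102* 114* 108* 106* 117* 137* 158* 169* 182* 194* 194* 202* 200* 173* 179* 194* 192* 178* 157* 126* 105*
  70  197* 166* 139* 126* 118* 110* 108* 104* 102* 100*  89*  90*  95* 101* 100* 102* 114* 127* 150* 152* 152* 167* 184* 195* 208* 207* 211* 221* 225* 228* 221* 210* 186*
  65  158* 128* 131* 146* 137* 125* 119* 111* 104* 104* 106* 101* 109* 103*  92*  87* 101* 132* 165* 172* 172* 182* 191* 198* 215* 220* 225* 224* 230* 231* 227* 221* 221*
  60  147* 141* 149* 148* 128* 117*  99* 108* 105* 101*  88*  88*  89*  87*  86*  80*  86* 110* 143* 142* 147* 135* 137* 143* 142* 158* 166* 198* 199* 212* 209* 202* 208*
  55  147* 173* 204* 212* 159*  68   68   73   70   68   67   72   69   64   66   67   63   68   70   68   70   71   68   67   70   67   78   79   75  143* 153* 140* 159*
  50  174* 190* 196* 198* 122*  70   66   69   71   67   65   67   69   70   69   71   71   68   67   69   72   69   86  128* 169* 187* 247* 243* 121*  99* 117* 126* 184*
  45  160
[... 5511 characters left out ...]
* 186* 176* 152*
 -10   90*  94*  94* 102* 116*  81   69   70   69   70   66   69   69   66   75   87   94   99   98  101   97   98   98   96   99   98  101  122  200* 185* 190* 206* 190*
 -15   74*  81*  82*  92*  94*  82   66   66   67   70   69   66   67   77   91   97   94   97  100   98  100   95   98   99  101  101   96  149* 220* 208* 197* 207* 212*
 -20   83*  78*  79*  81*  79*  69   70   73   71   67   67   66   71   93   92   97   96   99   99   97   98   96  100  101   94   99  102  119  208* 219* 215* 214* 215*
 -25   93*  90*  86* 101* 107*  83   72   70   68   71   68   65   75   95   95   95   97   98   99   96   95  100   98   92   98  102   98  101  140* 160* 181* 217* 201*
```

The brush foot reaches within a couple of mm of the mat's edge, so I'll put it back in the middle.

Run:
```python
from h import *
im=cv2.imread("pics/wf.png");s=state();W=cam("wrist",s)
a=np.radians(20.5);R=np.array([[np.cos(a),-np.sin(a)],[np.sin(a),np.cos(a)]]);c=np.array([.5802,-.3406])
h=cv2.cvtColor(im,cv2.COLOR_BGR2HSV)
P=[]
for x in np.arange(-5,48,.5):
    for y in np.arange(10,-56,-.5):
        u,v=np.round(proj(W,[*(c+R@np.array([x,y])/1e3),.045])).astype(int)
        if h[v,u,2]>225: P.append((x,y))   # lit wood
m=np.zeros((140,150),np.uint8)
for x,y in P: m[int(x*2)+20,int(y*2)+120]=255
m=cv2.morphologyEx(m,cv2.MORPH_CLOSE,np.ones((5,5)))
m=cv2.morphologyEx(m,cv2.MORPH_OPEN,np.ones((7,7)))
q=max(cv2.findContours(m,cv2.RETR_EXTERNAL,cv2.CHAIN_APPROX_NONE)[0],key=cv2.contourArea).reshape(-1,2)
Q=np.stack([(q[:,1]-20)/2,(q[:,0]-120)/2],1).astype(np.float32)
r=cv2.minAreaRect(Q);print(r,"world",np.round(c+R@np.array(r[0])/1e3,4))
for row in m[::4]: print("".join("#" if v else "." for v in row[::-3]))
```

```text
((24.84732437133789, -23.10512351989746), (35.3522834777832, 48.05403137207031), 17.447189331054688) world [ 0.6116 -0.3535]
..................................................
..................................................
..................................................
..................................................
..................................................
..................................................
..................................................
..............######..............................
.............###########..........................
.............################.....................
............#####################.................
............#########################.............
............#############################.........
............##########...##################.......
..........###########....##################.......
..........###########...###################.......
..........###########...##################........
.........###########...###################........
.........###########...##################.........
.........###########...##################.........
........###########...###################..###....
........###########...###################..###....
........###########..###################..........
............############################..........
.................#######################..........
.....................#################............
........................##############............
...........................##########.............
.................................####.............
..................................................
..................................................
..................................................
..................................................
..................................................
..................................................
```

arm_command(rows="0 0 0 0 0 -7 0.06;0 0 0 0 0 -7 0.06;0 0 0 0 0 -7 0.06;0 0 0 0 0 -7 0.06;0 0 0 0 0 -7 0.06;0 0 0 0 0 -7 0.06;0 0 0 0 0 -1.8 0.06;0.0216 0.0113 0 0 0 0 0.06;0.0216 0.0113 0 0 0 0 0.06;0 0 0.03 0 0 0 0.06")

```text
clock: 43.88
position: [0.6113, -0.3571, 0.2756]
tcp_rot: [0.002, -0.323, 0.947, -0.004]
contact_force: [1.9, 0.0, 1.0]
grip_width: 0.0599
grasp_force: 0.0
```

arm_command(rows="0 0 0.04 0 0 0 0.06;0 0 0.04 0 0 0 0.06;0 0 0.04 0 0 0 0.06;0 0 0 0 0 0 0.06;0 0 0 0 0 0 0.06;0 0 0 0 0 0 0.06;0 0 0 0 0 0 0.06;0 0 0 0 0 0 0.06")

```text
clock: 44.55
position: [0.6131, -0.3551, 0.1526]
tcp_rot: [0.002, -0.324, 0.946, -0.002]
contact_force: [-0.2, -0.0, 0.1]
grip_width: 0.0602
grasp_force: 0.0
```

```bash
python3 g.py;python3 - <<'E'
from h import *
s=state();p=s["position"];print(p)
im=grab_frame("wrist");W=cam("wrist",s);h=cv2.cvtColor(im,cv2.COLOR_BGR2HSV)
b=proj(W,[.6116,-.3535,.117]);print(b,proj(W,p));b=b.astype(int)
for y in range(b[1]-60,b[1]+36,3):print(f"{y:3d} "+"".join("#" if h[y,x,2]>200 else "k" if h[y,x,2]<90 else "." for x in range(b[0]-80,b[0]+80,2)))
E
```

```text
t 44.55 guard [  31.5 -475.2] z 152.6 yaw 217.81 grip 60.2 0.0 F [-0.2 -0.   0.1] tilt [ 0.0015 -0.0017] q7 2.2767770393443545
[ 0.61310736 -0.35508894  0.15257   ]
[261.38833996 212.80879109] [258.62555562 233.82303761]
152 ..........#####....................kkkkkkkkkkkkkkkkkkkkkkkkkkkkkkkkkkkkkkkkkkk..
155 ...............................kkkkkkkkkkkkkkkkkkkkkkkkkkkkkkkkkkkkkkkkkkkkkkkkk
158 ..............................kkkkkkkkkkkkkkkkkkkkkkkkkkkkkkkkkkkkkkkkkkkkkk.kkk
161 ....#.........................kkkkkkkkkkkkkkkkkkkkkkkkkkkkkkkkkkkkkkkkkkkkkk...k
164 k............................k....................kkkkkkkkkkkkkkkkkkkkkkkkk..k..
167 kk................##...............................kkkkkkkkkkkkkkkkkkkkkkk......
170 kkk...............##.........######################.kkkkkkkkkkkkkkkkkkkkk.......
173 kkkk...............#....###..#######################.kkkkkkkkkkkkkkkkkkkk.......
176 kk...............k...........#######################.kkkkkkkkkkkkkkkkkkkk.......
179 kkk..........................#######........########.kkkkkkkkkkkkkkkkkkkk.......
182 kkkk.....................
[... 1140 characters left out ...]
..kkk...........###.
224 kkkk.......kkkk............#####.############........k........kkkk..............
227 kkk.......kkkkk..............###.....#########................kkkkk.............
230 kk........kkkkk..........................#####................kkkkk.............
233 k........kkkkkkk............................#####............kkkkkkk............
236 ........kkkkkkk.#.......#.....................#####..........kkkkkkk............
239 ........kkkkkkk.####...........................######.........kkkkkkk...........
242 .......kkkkkkkk.############.....####...........#######.....#.kkkkkkkk..........
245 .......kkkkkkkk.######################...............########.kkkkkkkkk.........
```

arm_command(rows="0 0.002 0.03 0 0 0 0.06;0 0 0.03 0 0 0 0.06;0 0 0.0165 0 0 0 0.06;0 0 0 0 0 0 0.06;0 0 0 0 0 0 0;0 0 0 0 0 0 0;0 0 0 0 0 0 0;0 0 0 0 0 0 0;0 0 0 0 0 0 0;0 0 0 0 0 0 0")

```text
clock: 45.43
position: [0.6106, -0.3534, 0.0736]
tcp_rot: [0.0, -0.324, 0.946, -0.0]
contact_force: [-0.2, 0.2, -0.3]
grip_width: 0.0221
grasp_force: 0.0
```

arm_command(rows="0 0 0 0 0 0 0;0 0 0 0 0 0 0")

```text
clock: 45.6
position: [0.6105, -0.3534, 0.0734]
tcp_rot: [0.0, -0.324, 0.946, -0.0]
contact_force: [0.2, 0.7, 2.5]
grip_width: 0.0178
grasp_force: 30.0
```

```bash
python3 g.py;python3 -c "
from h import *;print(state()['position'])"
```

```text
t 45.6 guard [  28.7 -473.7] z 73.4 yaw 217.8 grip 17.8 29.99565213918686 F [0.2 0.7 2.5] tilt [ 0.0001 -0.0003] q7 2.2329529015818936
[ 0.61045583 -0.35338406  0.07337859]
```

arm_command(rows="0 0 -0.01 0 0 0 0;0 0 -0.01 0 0 0 0;0.0081 0.0144 0 0 0 0 0;0.0081 0.0144 0 0 0 0 0;0 0 0 0 0 5.8 0;0 0 0 0 0 5.8 0;0 0 0 0 0 5.8 0;0 0 0.01 0 0 0 0;0 0 0 0 0 0 0;0 0 0 0 0 0 0")

```text
clock: 46.43
position: [0.5793, -0.3402, 0.0821]
tcp_rot: [-0.001, -0.178, 0.984, 0.0]
contact_force: [0.5, -0.7, -1.1]
grip_width: 0.0178
grasp_force: 30.0
```

arm_command(rows="0 0 0.004 0 0 0 0;0 0 0.004 0 0 0 0;0 0 0 0 0 0 0;0 0 0 0 0 0 0;0 0 0 0 0 0 0")

```text
clock: 46.85
position: [0.5798, -0.3404, 0.0747]
tcp_rot: [-0.0, -0.177, 0.984, 0.0]
contact_force: [0.0, 0.0, -2.2]
grip_width: 0.0176
grasp_force: 30.0
```

arm_command(rows="0 0 0.001 0 0 0 0;0 0 0 0 0 0 0;0 0 0 0 0 0 0;0 0 0 0 0 0 0")

```text
clock: 47.18
position: [0.5799, -0.3404, 0.0739]
tcp_rot: [0.0, -0.177, 0.984, -0.0]
contact_force: [0.2, 0.9, -1.2]
grip_width: 0.0178
grasp_force: 30.0
```

arm_command(rows="0 0 0.001 0 0 0 0;0 0 0 0 0 0 0;0 0 0 0 0 0 0")

```text
clock: 47.43
position: [0.5802, -0.3406, 0.0734]
tcp_rot: [0.0, -0.177, 0.984, -0.0]
contact_force: [-0.5, 0.3, 3.1]
grip_width: 0.0179
grasp_force: 30.0
```

arm_command(rows="0 0 0 0 0 0 0.06;0 0 0 0 0 0 0.06;0 0 0 0 0 0 0.06;0 0 0 0 0 0 0.06;0 0 -0.02 0 0 0 0.06;0 0 -0.04 0 0 0 0.06;0 0 -0.04 0 0 0 0.06;0 0 -0.04 0 0 0 0.06;0 0 -0.04 0 0 0 0.06;0 0 -0.03 0 0 0 0.06")

```text
clock: 48.27
position: [0.5805, -0.3403, 0.2867]
tcp_rot: [0.001, -0.177, 0.984, -0.001]
contact_force: [1.2, -0.4, 0.9]
grip_width: 0.0602
grasp_force: 0.0
```

arm_command(rows="-0.04 0 0 0 0 0 0.06;-0.04 0 0 0 0 0 0.06;0 0 0 0 0 0 0.06;0 0 0 0 0 0 0.06;0 0 0 0 0 0 0.06;0 0 0 0 0 0 0.06")

```text
clock: 48.77
position: [0.6539, -0.3137, 0.2825]
tcp_rot: [-0.001, -0.176, 0.984, -0.0]
contact_force: [-0.4, -0.4, 0.3]
grip_width: 0.0602
grasp_force: 0.0
```

```bash
python3 g.py
python3 - <<'E'
from h import *
s=state();im=grab_frame("wrist");cv2.imwrite("pics/wz.png",im);W=cam("wrist",s);h=cv2.cvtColor(im,cv2.COLOR_BGR2HSV)
a=np.radians(20.5);R=np.array([[np.cos(a),-np.sin(a)],[np.sin(a),np.cos(a)]]);c=np.array([.5802,-.3406])
for x in range(65,-70,-5):
    r=""
    for y in range(60,-61,-3):
        u,v=np.round(proj(W,[*(c+R@np.array([x,y])/1e3),.045])).astype(int)
        r+="?" if not(0<=u<512 and 0<=v<384) else "#" if h[v,u,2]>130 else "k" if h[v,u,1]<75 else "."
    print(f"{x:4d} "+r)
t=grab_frame("top");b=cv2.imread("pics/top0.png");e=cv2.imread("pics/topE.png")
for n,q in(("now",t),("E",e)):
    d=(np.abs(b.astype(int)-q).max(2)>45).astype(np.uint8);k,_,st,ce=cv2.connectedComponentsWithStats(d)
    print(n,[(np.round(ce[i]).tolist(),int(st[i][4])) for i in range(1,k) if st[i][4]>12])
cv2.imwrite("pics/topF.png",t)
E
```

```text
t 48.7667 guard [  68.4 -430.3] z 282.5 yaw 200.33 grip 60.2 0.0 F [-0.4 -0.4  0.3] tilt [-0.0006 -0.0003] q7 1.9934396583134357
  65 ####..................##################.
  60 ...###................###################
  55 ...###................###################
  50 .#####.kkkkkkkkkkkkkkkkkkkkkkkkkkkk.#####
  45 ######.kkkkkkkkkkkkkkkkkkkkkkkkkkkkk...##
  40 ######.kkkkkkkkkkkkkkkkkkkkkkkkkkkk.#####
  35 ....#.kkkkkkkkkkkkkkkkkkkkkkkkkkkkk######
  30 ......kkkkkkkkkkkkkkkkkkkkkkkkkkkkk######
  25 ......kkkkkkkkkkkkkkkkkkkkkkkkkkkkk######
  20 ......kkkkkkkk..############kkkkkkkk#####
  15 ......kkkkkk#################kkkkkkk#####
  10 ......kkkkkkk#################kkkkkk#####
   5 ......kkkkkk.#################kkkkkk#####
   0 ##....kkkkkk.#################kkkkkk#####
  -5 ....#.kkkkkk.#################kkkkk######
 -10 ......kkkkkk.################kkkkkk######
 -15 ......kkkkkkk################kkkkkk######
 -20 .....kkkkkkkkkkkkkkkkkkkkkkkkkkkkkk.#####
 -25 ......kkkkkkkkkkkkkkkkkkkkkkkkkkkkkk#####
 -30 ......kkkkkkkkkkkkkkkkkkkkkkkkkkkkkk.....
 -35 ......kkkkkkkkkkkkkkkkkkkk
[... 193 characters left out ...]
kkkk......
 -60 .....#############..###..................
 -65 .....######################..............
now [([492.0, 175.0], 8210), ([433.0, 127.0], 2015), ([470.0, 117.0], 41), ([388.0, 158.0], 147), ([219.0, 186.0], 83), ([379.0, 201.0], 168), ([389.0, 203.0], 54), ([378.0, 201.0], 15), ([472.0, 210.0], 38), ([315.0, 230.0], 1890), ([477.0, 246.0], 14), ([502.0, 328.0], 249), ([296.0, 345.0], 75), ([509.0, 352.0], 61), ([493.0, 370.0], 20)]
E [([159.0, 278.0], 22832), ([219.0, 186.0], 80), ([384.0, 190.0], 253), ([89.0, 187.0], 53), ([228.0, 191.0], 13), ([384.0, 203.0], 167), ([25.0, 218.0], 58), ([315.0, 230.0], 1882), ([314.0, 325.0], 1529), ([268.0, 321.0], 25), ([293.0, 321.0], 19)]
```

Run:
```python
from h import *
b=cv2.cvtColor(cv2.imread("pics/top0.png"),6).astype(np.float32);t=cv2.cvtColor(cv2.imread("pics/topF.png"),6).astype(np.float32)
for n,(x0,y0,x1,y1) in dict(freeend=(225,205,255,235),handle=(212,212,236,240),control=(185,150,255,175)).items():
    A,B=b[y0:y1,x0:x1],t[y0:y1,x0:x1];print(n,cv2.phaseCorrelate(A,B,cv2.createHanningWindow(A.shape[::-1],cv2.CV_32F)),np.abs(A-B).max(),np.abs(A-B).mean())
T=cam("top");print(proj(T,[.6242,.1217,.103]))
```

```text
freeend ((0.04014386158580763, -0.03390578838027203), 0.9032741689682007) 33.900345 11.181533
handle ((0.09482352632301527, 0.09613803308479163), 0.8569154552287526) 42.0 20.409061
control ((0.0016444347704336337, 0.4267504752955027), 0.9132548522949219) 34.0 27.313715
[219.62929301 185.74331853]
```

Door and handle match the starting shut pose to about 0.1 px, and the grip bar sits right over the bed centre. Handing in.

```bash
python3 -c "
from rig import close_job
print(close_job())"
```

```text
the job is handed in; nothing more can be done
None
```

The job is handed in at about 49 s on the robot's clock: scrap swept into the tray, cover plate on its pins, door shut, and brush upright on its mat; the brush got knocked partway, so I re-centred it after the door was shut.

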